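# Find the heavy side of a mixer wheel by feel and hold it down

## Task

The six steel grinding jars on the mixer's wheel look alike but hold different loads of balls, so the wheel has a heavy side. Take the white disc gently by its bare outer edge (squeeze with no more than 25 N and keep off the jars), turn it by hand to feel which side is heavy, and bring that side straight down without knocking over or shoving the spare jars and the clip box beside it. Finish still holding the edge, wheel at rest and heavy side at the bottom: I am about to pull a jar there and the wheel must not turn.

Things in the scene. Friction and masses are not known exactly. Their poses are not given: they have to be found in the camera images.
- rotator: Jar mixer, fixed. Origin: on the bench below the disc's centre. x: along the level axle, out of the disc's face, y: level in the disc's plane, z: up. White drive housing behind the disc: x -182 to -42 mm, 140 wide, top at 220; grey foot plate x -215 to 85, 180 wide, 16 high. Power is off: a slipping clutch (about 0.57 N m) lets the wheel be turned by hand and holds it wherever it is left.
- disc_centre (a point): Centre of the white disc on the axle, at mid-thickness, 175 mm above the bench. Axes as the mixer's. Disc: 300 mm across, 10 mm thick, x -5 to 5; its edge is bare beyond 103 mm from the axle on both sides. On the front face six equal steel jars (41 by 56 mm, out to x = 52) lie in a hexagon within 98 mm of the axle, a black nut in the middle. Top of the edge: 325 mm above the bench.
- wheel (a joint): Turn of the disc about the mixer's x axis, rad, right-handed, no stops; its zero means nothing. The jars turn rigidly with it. The heavy side sits at an unseen angle on the disc, new each time and not reported; level with the axle it pulls with 0.40 to 0.53 N m (2.7 to 3.5 N at the edge), so one way turns harder than the other. At the start it is over 0.75 rad from straight down.
- spare_jar_a: Loose spare steel jar standing on the bench before the disc, 41 mm across, 56 high. Origin: centre of its foot. Leave alone.
- spare_jar_b: Another such spare jar, standing. Leave alone.
- clip_box: Small open grey box with clips, 100 by 70 by 30 mm, on the bench beside the housing. Origin: centre of its underside. Leave alone.

How it is judged:
By the outcome, as a careful person would: the job done as asked, in the order asked, and still so for the second after the job is handed in, while the arm keeps its last pose, push and grip.
It also fails if it takes over 72 s, if anything falls off the work surface, if the arm or the gripper's body presses on something with over 40 N, if the wrist force passes 120 N, or if a joint passes its speed limit or range.

## Robot

A 7-joint arm with a two-finger parallel gripper is mounted at the origin on the work surface. World frame = base frame: x ahead of the robot, y to its left, z up, the work surface at z = 0. Lengths are in m, angles in rad, forces in N, time in s.
With the tool pointing down it reaches from about 0.4 to 0.85 m from the base axis. Payload 6.9 kg.
Tool frame: the origin (TCP) lies midway between the tips of the shut fingers; the grasp point (between the pads) lies 19 mm behind it; z points along the fingers, y is the line along which they close (so a half turn about z gives the same grasp; the last joint's range is limited). The gripper opens to 85 mm and grips with 20 to 120 N. Pads are 22 mm wide; open, the fingers measure 114 mm over their backs; the gripper's body (76 mm by 85 mm) begins 54 mm behind the grasp point. The pads swing forward as they close: fully open they stand 13 mm farther back than shut.
Start: joints at [-0.999, 0.507, -0.238, 1.5, 0.126, 1.149, -0.155], TCP at [0.281, 0.558, 0.231] pointing down, gripper open.
Joint ranges: [-3.08, 3.08], [-0.24, 2.05], [-1.43, 1.35], [0, 2.5], [-1.52, 4.66], [0.17, 1.96], [-2.89, 2.89]. Speed limits (rad/s): [2.39, 2.39, 3.14, 3.14, 3.14, 3.14, 3.14].

## Interface

Orientations are given as [roll, pitch, yaw] about the fixed x, y, z axes, in that order (R = Rz(yaw) Ry(pitch) Rx(roll)).
In Python, from bench import manip, grab_frame, calibration, order gives the robot as it stands.
- The arm moves only by the tool jog_arm, never from a script. Its argument "deltas" is a list of rows, each a list of 7 numbers: the turn, a rotation vector about the tool's x, y, z normalised to -1 to 1, where 1 is 90 degrees, then the shift along the tool's x, y, z normalised to -1 to 1, where 1 is 0.1 m, then the closure, from -1 (fully open) to 1 (shut). In form: [[rx, ry, rz, tx, ty, tz, gripper], ...]. A call has 1 to 10 rows; each row shifts and turns the commanded pose from where the row before left it, along the tool's axes as they then stand; what a row does not reach is not made up. A row lasts 1/12 s, in which the tool goes at most 41.7 mm and 7.16 degrees, less where a joint would pass 70% of its speed; a pose out of reach is approached as far as the arm can. A call with a number of a shift or a turn outside -1 to 1 is refused whole. A call with a gripper value outside its range is refused whole. The fingers move at their own pace and stop on an object; the grip force is fixed at half the most. Time passes only in rows, so rows that do not move let the fingers close. It gives the time, the measured TCP pose, the force, the opening and the grip force at its end, in the units of the state.
- manip.state(): the state, without advancing time (a new reading comes with each control period).
- grab_frame(name): name is "side" or "top"; returns the picture (480x640x3 uint8, red, green, blue); there is no depth.
- calibration(name): a dict with "fx", "fy", "cx", "cy" (pixels), "pose" (4x4, takes a point from camera to world coordinates). Camera axes: x right, y down, z forward; pixel columns grow to the right and rows downward; lengths in m; the calibration is good to about 2 mm. A picture is of the moment at which its call begins. calibration takes no time and is no camera call.
- order.sign_off(): hands the job in; it is judged then, once.
The state is a dict: "time": time; "joint_pos": joint angles; "qd": joint speeds; "tau": joint torques, N m; "eef_pos": TCP position; "tcp_rot": TCP orientation; "contact_force": force on the tool from outside, world axes, zero at the start; "moment": the same for the moment, N m; "opening": finger opening in m; "gripper_force": force on a finger pad.
Only numpy, scipy, OpenCV 4.12 (cv2) and the standard library are available. Lean on these libraries where they do the work, as an engineer would, in place of code of your own. Each camera call takes 0.05 s, during which the arm holds its last target. There are 200 camera calls.

## Working session

There is one attempt and no reset: what is moved stays moved. The work goes in short steps, Python scripts to look and compute and a tool call to move; the robot and the scene stay as the last step left them, time stands still between calls to the robot, and variables do not carry over. Pictures are saved under pics/ and viewed, at most 10 in all, crops included, and the job is handed in when it is done.

Besides the shell and the picture viewer there is one more tool, called as name(argument=value, ...) on one line, values as JSON. jog_arm: Moves the arm, as the interface text tells. Scaled input: -1 to 1 covers 0.1 m each way for a shift and 90 degrees each way for a turn. Its arguments: {"type":"object","properties":{"deltas":{"type":"array"}},"required":["deltas"]}

```bash
mkdir -p pics; ls
python3 - <<'E'
from bench import manip, grab_frame, calibration
import cv2,json
for n in("side","top"):
    cv2.imwrite(f"pics/{n}0.png",grab_frame(n)[:,:,::-1]); c=calibration(n); print(n,c)
print(manip.state())
E
```

```text
pics
side {'fx': 501.2769632202781, 'fy': 501.2769632202781, 'cx': 312.71758924668677, 'cy': 245.0438059757995, 'pose': array([[ 0.93780658,  0.27757649, -0.20849485,  0.79395384],
       [ 0.34690123, -0.7261818 ,  0.5935651 , -0.43692944],
       [ 0.01335455, -0.62897638, -0.7773097 ,  0.80057242],
       [ 0.        ,  0.        ,  0.        ,  1.        ]])}
top {'fx': 619.1453385888871, 'fy': 619.1453385888871, 'cx': 322.71348530692825, 'cy': 236.50158272005567, 'pose': array([[ 0.01547133, -0.98392959,  0.17788538,  0.40433309],
       [-0.99982272, -0.01331414,  0.01331423,  0.08134559],
       [-0.01073188, -0.17805983, -0.98396114,  1.16928064],
       [ 0.        ,  0.        ,  0.        ,  1.        ]])}
{'time': 0.1, 'joint_pos': array([-0.99849201,  0.5082885 , -0.23748532,  1.50103023,  0.12569952,
        1.14891379, -0.15482772]), 'qd': array([-0.00115271,  0.00047021,  0.00030516, -0.00331821, -0.00092159,
       -0.00130198,  0.00078674]), 'tau': array([-4.46930804e-03, -6.21834397e+01, -2.19487265e+00, -2.50206184e+01,
        1.23502314e-02,  7.66137644e-03, -7.88550068e-06]), 'eef_pos': array([0.28115595, 0.55768144, 0.23049435]), 'tcp_rot': array([-3.13993918e+00,  4.92739365e-05,  2.67473153e+00]), 'contact_force': array([-0.01423681,  0.8239932 , -0.26221184]), 'moment': array([-0.04308484,  0.02923784, -0.02860553]), 'gripper_force': 0.0, 'opening': 0.08544587087779082}
```

View pics/side0.png

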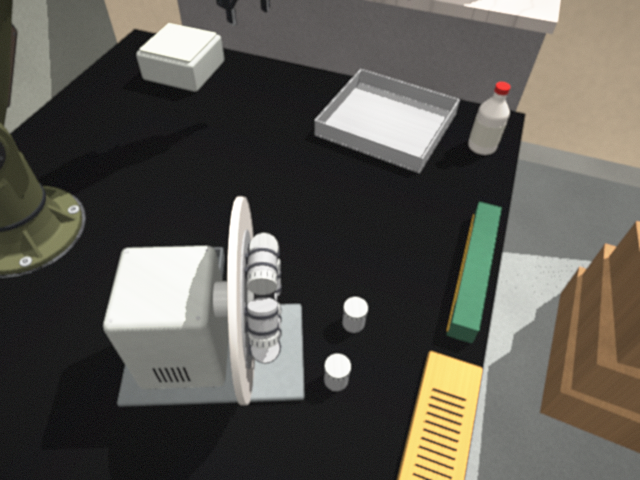

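View pics/top0.png

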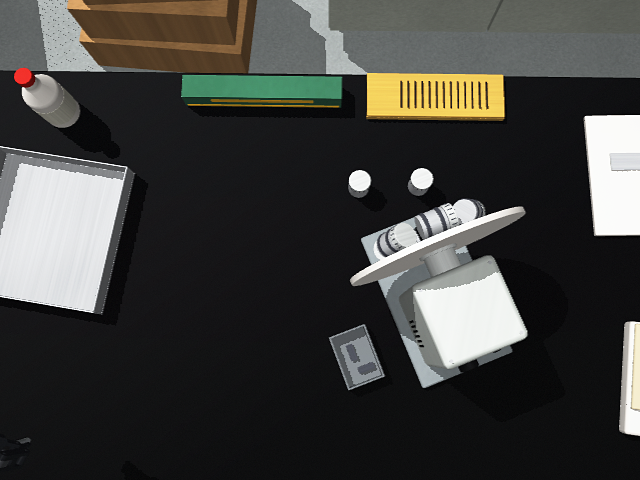

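Side view: mixer with the disc edge-on (top edge about (240,200), bottom about (243,400)), spare jars at (355,315) and (337,372). Top view: disc from (352,283) to (525,210), spare jars at (360,183) and (421,181), clip box at (357,357). The mixer's yaw is about 23°.

```bash
cat > geo.py <<'E'
import numpy as np, cv2
from bench import calibration
def ray(n,u,v):
    c=calibration(n);P=c["pose"];d=P[:3,:3]@[(u-c["cx"])/c["fx"],(v-c["cy"])/c["fy"],1]
    return P[:3,3],d/np.linalg.norm(d)
def onz(n,u,v,z):
    o,d=ray(n,u,v);return o+d*(z-o[2])/d[2]
def proj(n,p):
    c=calibration(n);P=c["pose"];q=P[:3,:3].T@(np.array(p)-P[:3,3]);return np.array([c["fx"]*q[0]/q[2]+c["cx"],c["fy"]*q[1]/q[2]+c["cy"]])
E
python3 - <<'E'
from geo import *
t=cv2.imread("pics/top0.png");
hsv=cv2.cvtColor(t,cv2.COLOR_BGR2HSV)
print("jars",onz("top",360,178,.056),onz("top",421,175,.056),"box",onz("top",357,352,.03))
a,b=onz("top",352,283,.175),onz("top",525,210,.175);print("disc ends",a,b,(a+b)/2,np.linalg.norm(a-b),np.degrees(np.arctan2((a-b)[1],(a-b)[0]))-90)
for p in((362,238),(424,387),(512,350)):print("foot",onz("top",*p,.016))
im=cv2.resize(t[180:400,320:560],None,fx=3,fy=2.7,interpolation=cv2.INTER_CUBIC)
s=cv2.imread("pics/side0.png")[180:420,100:320]
cv2.imwrite("pics/c0.png",np.hstack([cv2.resize(t[180:400,330:540],(400,419),interpolation=2),cv2.resize(s,(384,419),interpolation=2)]))
E
```

```text
jars [0.71698006 0.02884445 0.056     ] [ 0.72415348 -0.08436289  0.056     ] box [0.39895452 0.03149166 0.03      ]
disc ends [0.50868254 0.0464916  0.175     ] [ 0.63270432 -0.23603904  0.175     ] [ 0.57069343 -0.09477372  0.175     ] 0.308553019790297 23.69991561440122
foot [0.61095503 0.02262097 0.016     ]
foot [ 0.33848527 -0.09067609  0.016     ]
foot [ 0.40687353 -0.25200712  0.016     ]
```

View pics/c0.png

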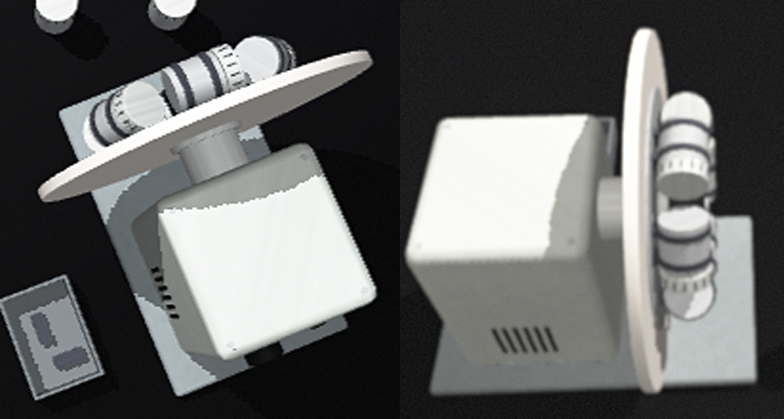

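jog_arm(deltas=[[0,0,0.074,0,0,-0.35,-1],[0,0,0.074,0,0,-0.35,-1],[0,0,0.074,0,0,-0.35,-1],[0,0,0.074,0,0,-0.35,-1],[0,0,0.074,0,0,-0.35,-1],[0,0,0.075,0,0,-0.35,-1]])

```text
time: 0.6
eef_pos: [0.281, 0.5576, 0.4429]
tcp_rot: [-3.141, 0.0, 1.97]
contact_force: [1.8, 1.6, -1.0]
opening: 0.0856
gripper_force: 0.0
```

jog_arm(deltas=[[0,0,0,-0.37,0,0,-1],[0,0,0,-0.37,0,0,-1],[0,0,0,-0.37,0,0,-1],[0,0,0,-0.37,0,0,-1],[0,0,0,-0.37,0,0,-1],[0,0,0,-0.37,0,0,-1],[0,0,0,-0.37,0,0,-1],[0,0,0,-0.37,0,0,-1],[0,0,0,-0.37,0,0,-1],[0,0,0,-0.37,0,0,-1]])

```text
time: 1.43
eef_pos: [0.4272, 0.2162, 0.4411]
tcp_rot: [-3.141, -0.0, 1.976]
contact_force: [0.4, 0.4, 0.1]
opening: 0.0853
gripper_force: 0.0
```

jog_arm(deltas=[[0,0,0,-0.37,0,0,-1],[0,0,0,-0.37,0,0,-1],[0,0,0,-0.37,0,0,-1],[0,0,0,-0.37,0,0,-1],[0,0,0,-0.37,0,0,-1],[0,0,0,-0.37,0,0,-1],[0,0,0,-0.37,0,0,-1],[0,0,0,-0.37,0,0,-1],[0,0,0,0,0,0,-1],[0,0,0,0,0,0,-1]])

```text
time: 2.27
eef_pos: [0.5438, -0.0564, 0.4403]
tcp_rot: [-3.14, 0.0, 1.971]
contact_force: [0.7, 0.7, -0.5]
opening: 0.0854
gripper_force: 0.0
```

```bash
cat > rel.py <<'E'
import numpy as np
from scipy.spatial.transform import Rotation as Rn
from bench import manip
c=np.array([.5695,-.094,.175]); psi=np.radians(23.2)
a=np.array([np.cos(psi),np.sin(psi),0]); l=np.array([-np.sin(psi),np.cos(psi),0]); M=np.array([a,l,[0,0,1]])
def rel(s=None):
    s=s or manip.state(); R=Rn.from_euler('xyz',s["tcp_rot"]).as_matrix()
    p=M@(s["eef_pos"]-c); T=M@R
    r=np.hypot(p[1],p[2]); phi=np.degrees(np.arctan2(-p[1],p[2]))  # right-handed angle from top about axle
    zphi=np.degrees(np.arctan2(T[1,2],-T[2,2]))
    F=M@s["contact_force"]; Mo=M@s["moment"]
    Ft=F@[0,-np.cos(np.radians(phi)),-np.sin(np.radians(phi))]
    Fr=F@[0,-np.sin(np.radians(phi)),np.cos(np.radians(phi))]
    print(f"t={s['time']:.2f} x={p[0]*1e3:.1f} r={r*1e3:.1f} phi={phi:.2f} point={zphi:.2f} y.a={T[0,1]:.4f} z.a={T[0,2]:.4f} x.a={T[0,0]:.4f} F(a,t,r)={F[0]:.2f},{Ft:.2f},{Fr:.2f} Mo={np.round(Mo,3)} open={s['opening']*1e3:.1f} g={s['gripper_force']:.1f}")
    return s
if __name__=="__main__":
    s=rel(); print(np.round(s["joint_pos"],2),np.round(s["eef_pos"],4))
E
python3 rel.py
python3 - <<'E'
from bench import grab_frame
import cv2,numpy as np
from geo import *; from rel import c,M
out=[]
for n in("side","top"):
    im=grab_frame(n)[:,:,::-1].copy()
    for x,r in((.005,.15),(-.005,.15)):
        for k in range(0,360,15):
            q=np.radians(k);u=proj(n,c+M.T@[x,r*np.sin(q),r*np.cos(q)]);cv2.circle(im,tuple(int(round(v*16)) for v in u),16,(0,0,255) if x>0 else (0,200,0),-1,shift=4)
    out.append(cv2.resize(im[130:430,100:400] if n=="side" else im[130:430,270:570],(400,400),interpolation=2))
cv2.imwrite("pics/c1.png",np.hstack(out))
E
```

```text
t=2.27 x=-8.8 r=269.1 phi=-9.57 point=-0.00 y.a=1.0000 z.a=-0.0020 x.a=0.0047 F(a,t,r)=0.86,-0.43,-0.45 Mo=[0.033 0.01  0.017] open=85.4 g=0.0
[-0.12  0.3   0.27  1.28 -0.08  1.58  0.54] [ 0.5438 -0.0564  0.4403]
```

View pics/c1.png

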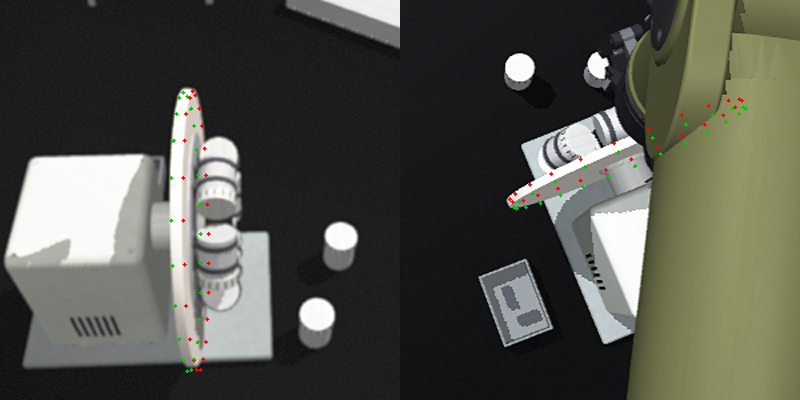

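Marks sit roughly on the disc in both views, slightly right and low in the side view by about 2 px. I'll refine this with edge fits.

Run:
```python
from geo import *
def edge(n,p,q,z):
    g=cv2.cvtColor(cv2.imread(f"pics/{n}0.png"),cv2.COLOR_BGR2GRAY).astype(np.float32)
    p,q=np.array(p,float),np.array(q,float);d=(q-p)/np.linalg.norm(q-p);nn=np.array([-d[1],d[0]])
    P=[]
    for t in np.linspace(.1,.9,40):
        m=p+(q-p)*t;k=np.arange(-6,6.01,.25);X=m[None]+k[:,None]*nn
        v=cv2.GaussianBlur(cv2.remap(g,X[:,:1].astype(np.float32),X[:,1:].astype(np.float32),1),(1,5),0).ravel()
        i=np.argmax(abs(np.diff(v)));
        if abs(np.diff(v)[i])>4:P.append(onz(n,*(m+(k[i]+.125)*nn),z)[:2])
    P=np.array(P,np.float32);vx,vy,x,y=cv2.fitLine(P,cv2.DIST_HUBER,0,.001,.001).ravel()
    print(n,len(P),"angle",round(np.degrees(np.arctan(vy/vx)),2),"pt",x,y); return np.array([x,y])
print("long edges");A=edge("top",(362,238),(424,387),.016);B=edge("side",(120,403),(303,398),.016);
print("short");C=edge("side",(301,305),(303,398),.016);D=edge("top",(424,387),(512,350),.016)
for ps in(22.8,23.2,23.6):
    a=np.array([np.cos(np.radians(ps)),np.sin(np.radians(ps))]);l=np.array([-a[1],a[0]])
    lat=(A@l+B@l)/2;print(ps,"width",(A-B)@l,"len",(C-D)@a,"c from C",a*(C@a-.085)+l*lat,"c from D",a*(D@a+.215)+l*lat)
# disc rim ends in side/top
for n,box in(("side",(222,190,260,410)),("top",(345,200,530,290))):
    im=cv2.imread(f"pics/{n}0.png");x0,y0,x1,y1=box;m=(im[y0:y1,x0:x1].min(2)>100);ys,xs=np.nonzero(m)
    print(n,"rows",ys.min()+y0,ys.max()+y0,"cols",xs.min()+x0,xs.max()+x0, "col at top row",xs[ys==ys.min()].mean()+x0,"bottom",xs[ys==ys.max()].mean()+x0)
```

```text
long edges
top 35 angle 22.61 pt 0.45712104 -0.037127484
side 40 angle 23.09 pt 0.5465003 -0.19893259
short
side 40 angle -67.22 pt 0.64869153 -0.064660944
top 40 angle -67.3 pt 0.3664722 -0.16153845
22.8 width 0.18379803139681167 len 0.29770913654265846 c from C [ 0.56734169 -0.09048334] c from D [ 0.56945356 -0.08959559]
23.2 width 0.1839310375674812 len 0.29756186136984486 c from C [ 0.56709476 -0.09004925] c from D [ 0.56933574 -0.08908876]
23.6 width 0.1840550791988677 len 0.2974000834517053 c from C [ 0.56683798 -0.08962031] c from D [ 0.56922045 -0.08857943]
side rows 196 404 cols 222 259 col at top row 240.0 bottom 244.5
top rows 200 289 cols 350 524 col at top row 463.5 bottom 451.8148148148148
```

jog_arm(deltas=[[0,0,0,-0.209,0.04,0,-1],[0,0,0,-0.209,0.04,0,-1],[0,0,0,0,0,0.3,-1],[0,0,0,0,0,0.3,-1],[0,0,0,0,0,0.2,-1],[0,0,0,0,0,0,-1],[0,0,0,0,0,0,-1]])

```text
time: 2.95
eef_pos: [0.5671, -0.0875, 0.3613]
tcp_rot: [-3.141, -0.001, 1.978]
contact_force: [-0.2, 0.5, 0.2]
opening: 0.0855
gripper_force: 0.0
```

```bash
sed -i 's/^c=.*/c=np.array([.568,-.0915,.175]); psi=np.radians(22.8)/' rel.py
cat > avg.py <<'E'
import numpy as np,sys
from bench import manip,grab_frame
from rel import rel,M
F=[];
for i in range(int(sys.argv[1])):
    grab_frame("top");s=manip.state();F.append(np.r_[M@s["contact_force"],M@s["moment"]])
rel();print("mean",np.round(np.mean(F,0),3),"sd",np.round(np.std(F,0),3))
E
python3 avg.py 8; python3 rel.py
```

```text
t=3.35 x=0.6 r=187.0 phi=-0.65 point=-0.04 y.a=1.0000 z.a=0.0011 x.a=-0.0071 F(a,t,r)=0.09,-0.31,0.72 Mo=[-0.033 -0.033  0.032] open=85.4 g=0.0
mean [-0.053  0.244  0.53  -0.01   0.015  0.003] sd [0.551 0.729 0.53  0.031 0.024 0.021]
t=3.35 x=0.6 r=187.0 phi=-0.65 point=-0.04 y.a=1.0000 z.a=0.0011 x.a=-0.0071 F(a,t,r)=0.09,-0.31,0.72 Mo=[-0.033 -0.033  0.032] open=85.4 g=0.0
[-0.07  0.36  0.28  1.4  -0.1   1.4   0.62] [ 0.5677 -0.0893  0.362 ]
```

jog_arm(deltas=[[0,0,0,-0.02,0,0.3,-1],[0,0,0,0,0,0.3,-1],[0,0,0,0,0,0.12,-1],[0,0,0,0,0,0,0],[0,0,0,0,0,0,0],[0,0,0,0,0,0,0.4],[0,0,0,0,0,0,0.4],[0,0,0,0,0,0,0.4],[0,0,0,0,0,0,0.4]])

```text
time: 4.1
eef_pos: [0.5687, -0.0912, 0.2902]
tcp_rot: [3.14, 0.001, 1.976]
contact_force: [0.3, 0.1, 0.2]
opening: 0.0257
gripper_force: 0.0
```

```bash
python3 rel.py
python3 - <<'E'
from bench import grab_frame
import cv2
im=grab_frame("side")[:,:,::-1]
cv2.imwrite("pics/c2.png",cv2.resize(im[100:340,140:400],(780,600)[:2],interpolation=2))
E
```

```text
t=4.10 x=0.7 r=115.2 phi=0.00 point=-0.04 y.a=1.0000 z.a=0.0014 x.a=-0.0070 F(a,t,r)=0.26,0.04,0.22 Mo=[ 0.003 -0.018 -0.025] open=25.7 g=0.0
[-0.06  0.39  0.27  1.54 -0.11  1.22  0.63] [ 0.5687 -0.0912  0.2902]
```

View pics/c2.png

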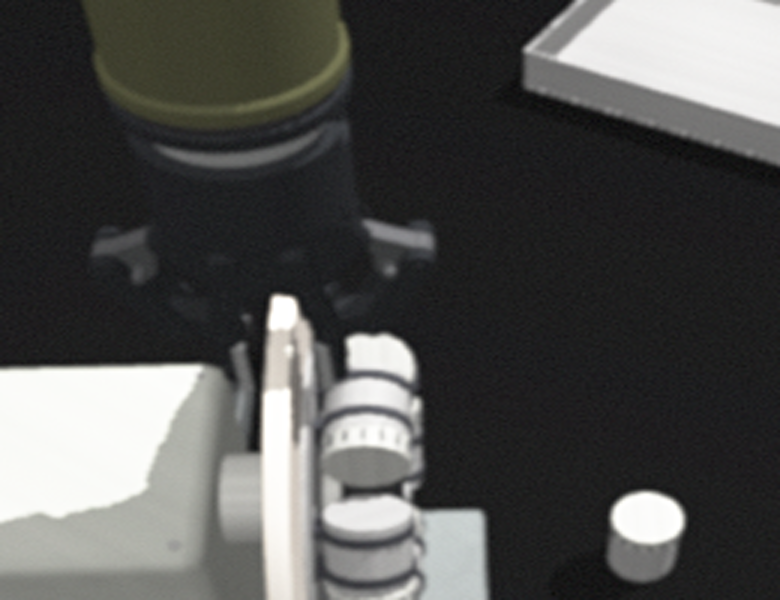

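Fingers straddle the rim: pads at about (240,395) and (322,375), disc between them, roughly centred.

jog_arm(deltas=[[0,0,0,0,0,0,0.7],[0,0,0,0,0,0,0.7],[0,0,0,0,0,0,0.7]])

```text
time: 4.4
eef_pos: [0.5683, -0.0911, 0.2893]
tcp_rot: [3.142, 0.0, 1.976]
contact_force: [0.1, 1.1, -0.4]
opening: 0.0128
gripper_force: 0.0
```

jog_arm(deltas=[[0,0,0,0,0,0,0.73],[0,0,0,0,0,0,0.73]])

```text
time: 4.57
eef_pos: [0.5683, -0.0911, 0.2893]
tcp_rot: [-3.142, 0.0, 1.976]
contact_force: [0.2, 0.1, -0.5]
opening: 0.0115
gripper_force: 0.0
```

jog_arm(deltas=[[0,0,0,0,0,0,0.75],[0,0,0,0,0,0,0.75]])

```text
time: 4.73
eef_pos: [0.5683, -0.0911, 0.2893]
tcp_rot: [-3.141, -0.0, 1.976]
contact_force: [0.5, -0.0, -0.3]
opening: 0.0108
gripper_force: 0.0
```

jog_arm(deltas=[[0,0,0,0,0,0,0.76],[0,0,0,0,0,0,0.76]])

```text
time: 4.9
eef_pos: [0.5682, -0.0912, 0.2892]
tcp_rot: [-3.141, -0.0, 1.976]
contact_force: [-0.2, 0.3, 0.1]
opening: 0.0102
gripper_force: 0.3
```

```bash
python3 rel.py
```

```text
t=4.90 x=0.3 r=114.2 phi=-0.12 point=0.00 y.a=1.0000 z.a=-0.0003 x.a=-0.0070 F(a,t,r)=-0.08,-0.41,0.06 Mo=[-0.009  0.123  0.027] open=10.2 g=0.3
[-0.06  0.39  0.27  1.54 -0.11  1.22  0.63] [ 0.5682 -0.0912  0.2892]
```

Very well centred. I'll tighten in tiny steps.

jog_arm(deltas=[[0,0,0,0,0,0,0.765],[0,0,0,0,0,0,0.765]])

```text
time: 5.07
eef_pos: [0.5681, -0.0912, 0.2892]
tcp_rot: [-3.141, -0.0, 1.976]
contact_force: [-0.8, 0.6, 0.1]
opening: 0.01
gripper_force: 2.6
```

jog_arm(deltas=[[0,0,0,0,0,0,0.77],[0,0,0,0,0,0,0.77]])

```text
time: 5.23
eef_pos: [0.5681, -0.0912, 0.2893]
tcp_rot: [-3.141, -0.0, 1.975]
contact_force: [-1.6, 0.1, 0.6]
opening: 0.0102
gripper_force: 7.6
```

```bash
python3 rel.py
```

```text
t=5.23 x=0.2 r=114.3 phi=-0.11 point=0.01 y.a=1.0000 z.a=-0.0003 x.a=-0.0068 F(a,t,r)=-1.47,-0.77,0.56 Mo=[ 0.085  0.216 -0.185] open=10.2 g=7.6
[-0.06  0.39  0.27  1.54 -0.11  1.22  0.63] [ 0.5681 -0.0912  0.2893]
```

jog_arm(deltas=[[0,0,0,0,0,0,0.775],[0,0,0,0,0,0,0.779],[0,0,0,0,0,0,0.779]])

```text
time: 5.48
eef_pos: [0.5681, -0.0912, 0.2893]
tcp_rot: [-3.141, -0.0, 1.975]
contact_force: [-2.3, -0.5, 1.3]
opening: 0.0093
gripper_force: 17.8
```

```bash
python3 rel.py
```

```text
t=5.48 x=0.2 r=114.3 phi=-0.11 point=0.01 y.a=1.0000 z.a=-0.0003 x.a=-0.0067 F(a,t,r)=-2.27,-0.42,1.29 Mo=[ 0.108  0.418 -0.273] open=9.3 g=17.8
[-0.06  0.39  0.27  1.54 -0.11  1.22  0.63] [ 0.5681 -0.0912  0.2893]
```

jog_arm(deltas=[[0,0.0222,0,-0.04,0,0.0007,0.779],[0,0.0222,0,-0.04,0,0.0007,0.779],[0,0.0222,0,-0.04,0,0.0007,0.779],[0,0.0222,0,-0.04,0,0.0007,0.779]])

```text
time: 5.82
eef_pos: [0.574, -0.1054, 0.2881]
tcp_rot: [-3.141, -0.143, 1.976]
contact_force: [-4.2, 0.3, -2.1]
opening: 0.0099
gripper_force: 18.4
```

```bash
python3 rel.py
```

```text
t=5.82 x=0.2 r=114.1 phi=7.62 point=8.17 y.a=1.0000 z.a=-0.0018 x.a=-0.0073 F(a,t,r)=-3.77,-1.66,-2.35 Mo=[ 0.447  0.413 -0.109] open=9.9 g=18.4
[ 0.06  0.46  0.24  1.45 -0.22  1.35  0.75] [ 0.574  -0.1054  0.2881]
```

jog_arm(deltas=[[0,0.0222,0,-0.04,0,0.0007,0.779],[0,0.0222,0,-0.04,0,0.0007,0.779],[0,0.0222,0,-0.04,0,0.0007,0.779],[0,0.0222,0,-0.04,0,0.0007,0.779]])

```text
time: 6.15
eef_pos: [0.58, -0.1198, 0.2846]
tcp_rot: [-3.14, -0.283, 1.976]
contact_force: [-4.7, 1.3, -1.6]
opening: 0.0095
gripper_force: 18.4
```

```bash
python3 rel.py
```

```text
t=6.15 x=0.1 r=113.8 phi=15.69 point=16.19 y.a=1.0000 z.a=-0.0032 x.a=-0.0068 F(a,t,r)=-3.85,-2.52,-2.34 Mo=[ 0.447  0.47  -0.028] open=9.5 g=18.4
[ 0.17  0.53  0.21  1.35 -0.31  1.48  0.83] [ 0.58   -0.1198  0.2846]
```

```bash
cat >> rel.py <<'E'
    T=M@s["contact_force"]; q=M@(s["eef_pos"]-c); ph=np.arctan2(-q[1],q[2]); 
    with open("log.csv","a") as f: f.write(",".join(f"{v:.4f}" for v in [s["time"],np.degrees(ph),*T,*(M@s["moment"]),s["gripper_force"]])+"\n")
E
sed -i 's/^    print(f"t={s.*/    print(f"t={s[\x27time\x27]:.2f} x={p[0]*1e3:.1f} r={r*1e3:.1f} phi={phi:.2f} pt={zphi:.2f} z.a={T[0,2]:.4f} x.a={T[0,0]:.4f} F={F[0]:.1f},{Ft:.1f},{Fr:.1f} Mo={np.round(Mo,2)} g={s[\x27gripper_force\x27]:.1f}")/; s/print(np.round(s\["joint_pos"\],2).*/print(np.round(s["joint_pos"],2))/' rel.py; python3 rel.py
```

```text
t=6.15 x=0.1 r=113.8 phi=15.69 pt=16.19 z.a=-0.0032 x.a=-0.0068 F=-3.8,-2.5,-2.3 Mo=[ 0.45  0.47 -0.03] g=18.4
[ 0.17  0.53  0.21  1.35 -0.31  1.48  0.83]
```

jog_arm(deltas=[[0,0.0222,0,-0.04,0,0,0.779],[0,0.0222,0,-0.04,0,0,0.779],[0,0.0222,0,-0.04,0,0,0.779],[0,0.0222,0,-0.04,0,0,0.779]])

```text
time: 6.48
eef_pos: [0.5858, -0.1336, 0.279]
tcp_rot: [-3.139, -0.423, 1.975]
contact_force: [-5.5, 2.9, -3.7]
opening: 0.0097
gripper_force: 18.4
```

```bash
python3 rel.py
```

```text
t=6.48 x=0.1 r=113.6 phi=23.74 pt=24.22 z.a=-0.0050 x.a=-0.0062 F=-4.0,-2.9,-5.3 Mo=[0.27 0.38 0.03] g=18.4
[ 0.26  0.62  0.19  1.25 -0.38  1.61  0.89]
```

jog_arm(deltas=[[0,0.0222,0,-0.04,0,0,0.779],[0,0.0222,0,-0.04,0,0,0.779],[0,0.0222,0,-0.04,0,0,0.779],[0,0.0222,0,-0.04,0,0,0.779]])

```text
time: 6.82
eef_pos: [0.5911, -0.1466, 0.2713]
tcp_rot: [-3.138, -0.563, 1.975]
contact_force: [-7.9, 3.7, -5.9]
opening: 0.0095
gripper_force: 18.9
```

```bash
python3 rel.py
```

```text
t=6.82 x=-0.0 r=113.3 phi=31.80 pt=32.27 z.a=-0.0067 x.a=-0.0052 F=-5.9,-2.4,-8.4 Mo=[0.1  0.42 0.16] g=18.9
[ 0.34  0.71  0.16  1.15 -0.45  1.73  0.92]
```

jog_arm(deltas=[[0,0.0222,0,-0.04,0,0,0.779],[0,0.0222,0,-0.04,0,0,0.779],[0,0.0222,0,-0.04,0,0,0.779],[0,0.0222,0,-0.04,0,0,0.779]])

```text
time: 7.15
eef_pos: [0.596, -0.1584, 0.2618]
tcp_rot: [-3.137, -0.704, 1.974]
contact_force: [-9.2, 6.5, -7.2]
opening: 0.0096
gripper_force: 19.8
```

```bash
python3 rel.py
```

```text
t=7.15 x=-0.1 r=113.1 phi=39.88 pt=40.32 z.a=-0.0083 x.a=-0.0041 F=-6.0,-2.7,-11.7 Mo=[-0.12  0.47  0.38] g=19.8
[ 0.41  0.81  0.12  1.06 -0.51  1.86  0.93]
```

jog_arm(deltas=[[0,0,0,0,-0.005,0.01,0.779],[0,0,0,0,0,0,0.779]])

```text
time: 7.32
eef_pos: [0.5967, -0.1599, 0.2601]
tcp_rot: [-3.138, -0.697, 1.972]
contact_force: [-2.7, -0.2, -11.9]
opening: 0.0096
gripper_force: 17.2
```

```bash
python3 rel.py
```

```text
t=7.32 x=-0.1 r=112.9 phi=41.08 pt=39.91 z.a=-0.0055 x.a=-0.0027 F=-2.5,7.2,-9.6 Mo=[-1.94  0.12  0.06] g=17.2
[ 0.41  0.81  0.13  1.06 -0.5   1.85  0.93]
```

```bash
python3 avg.py 4
```

```text
t=7.52 x=-0.0 r=112.9 phi=40.36 pt=39.90 z.a=-0.0066 x.a=-0.0037 F=-4.4,9.7,-15.8 Mo=[-2.68  0.34  0.1 ] g=17.7
mean [ -3.192   1.961 -16.195  -2.544   0.278   0.047] sd [0.711 0.667 1.425 0.103 0.053 0.045]
```

jog_arm(deltas=[[0,0,0,0,-0.005,0.02,0.779],[0,0,0,0,0,0,0.779],[0,0,0,0,0,0,0.779]])

```text
time: 7.77
eef_pos: [0.5962, -0.1585, 0.2613]
tcp_rot: [3.141, -0.694, 1.976]
contact_force: [-0.8, -4.8, -10.4]
opening: 0.0098
gripper_force: 17.9
```

```bash
python3 avg.py 4
```

```text
t=7.97 x=0.0 r=112.8 phi=40.05 pt=39.84 z.a=-0.0034 x.a=-0.0054 F=-1.0,10.4,-2.8 Mo=[-2.74  0.1  -0.16] g=18.3
mean [-1.494 -4.382 -8.463 -2.777  0.131 -0.158] sd [0.401 1.237 0.77  0.022 0.026 0.023]
```

```bash
sed -i 's/^c=.*/c=np.array([.5669,-.0889,.175]); psi=np.radians(22.8)/' rel.py; sed -i '/print(np.round(s\["joint_pos"\],2))/d' rel.py; rm -f log.csv
sed -i 's/s\["gripper_force"\]\])+/s["gripper_force"],*s["eef_pos"],*s["tcp_rot"],*s["contact_force"],*s["moment"],*s["joint_pos"],*s["tau"]])+/' rel.py; python3 rel.py; tail -1 log.csv
```

```text
Traceback (most recent call last):
  File "rel.py", line 17, in <module>
    T=M@s["contact_force"]; q=M@(s["eef_pos"]-c); ph=np.arctan2(-q[1],q[2]);
        ^
NameError: name 's' is not defined
tail: cannot open 'log.csv' for reading: No such file or directory
```

jog_arm(deltas=[[0,-0.0222,0,0.04,0,-0.0002,0.779],[0,-0.0222,0,0.04,0,-0.0002,0.779],[0,-0.0222,0,0.04,0,-0.0002,0.779]])

```text
time: 8.22
eef_pos: [0.5925, -0.1497, 0.2686]
tcp_rot: [3.14, -0.59, 1.976]
contact_force: [1.9, -3.5, -10.8]
opening: 0.01
gripper_force: 17.9
```

```bash
python3 rel.py
```

```text
Traceback (most recent call last):
  File "rel.py", line 17, in <module>
    T=M@s["contact_force"]; q=M@(s["eef_pos"]-c); ph=np.arctan2(-q[1],q[2]);
        ^
NameError: name 's' is not defined
```

jog_arm(deltas=[[0,-0.0222,0,0.04,0,-0.0002,0.779],[0,-0.0222,0,0.04,0,-0.0002,0.779],[0,-0.0222,0,0.04,0,-0.0002,0.779]])

```text
time: 8.47
eef_pos: [0.5885, -0.14, 0.2751]
tcp_rot: [3.14, -0.485, 1.976]
contact_force: [2.1, -4.4, -11.0]
opening: 0.0095
gripper_force: 18.0
```

```bash
python3 rel.py
```

```text
Traceback (most recent call last):
  File "rel.py", line 17, in <module>
    T=M@s["contact_force"]; q=M@(s["eef_pos"]-c); ph=np.arctan2(-q[1],q[2]);
        ^
NameError: name 's' is not defined
```

jog_arm(deltas=[[0,-0.0222,0,0.04,0,-0.0002,0.779],[0,-0.0222,0,0.04,0,-0.0002,0.779],[0,-0.0222,0,0.04,0,-0.0002,0.779]])

```text
time: 8.72
eef_pos: [0.5843, -0.1299, 0.2804]
tcp_rot: [3.14, -0.381, 1.976]
contact_force: [3.0, -4.3, -12.5]
opening: 0.0098
gripper_force: 17.7
```

```bash
python3 rel.py
```

```text
Traceback (most recent call last):
  File "rel.py", line 17, in <module>
    T=M@s["contact_force"]; q=M@(s["eef_pos"]-c); ph=np.arctan2(-q[1],q[2]);
        ^
NameError: name 's' is not defined
```

jog_arm(deltas=[[0,-0.0222,0,0.04,0,-0.0002,0.779],[0,-0.0222,0,0.04,0,-0.0002,0.779],[0,-0.0222,0,0.04,0,-0.0002,0.779]])

```text
time: 8.97
eef_pos: [0.5798, -0.1193, 0.2844]
tcp_rot: [3.14, -0.277, 1.976]
contact_force: [4.1, -4.7, -14.1]
opening: 0.0096
gripper_force: 17.6
```

```bash
python3 rel.py
```

```text
Traceback (most recent call last):
  File "rel.py", line 17, in <module>
    T=M@s["contact_force"]; q=M@(s["eef_pos"]-c); ph=np.arctan2(-q[1],q[2]);
        ^
NameError: name 's' is not defined
```

jog_arm(deltas=[[0,-0.0222,0,0.04,0,-0.0002,0.779],[0,-0.0222,0,0.04,0,-0.0002,0.779],[0,-0.0222,0,0.04,0,-0.0002,0.779]])

```text
time: 9.22
eef_pos: [0.5753, -0.1085, 0.2872]
tcp_rot: [3.14, -0.173, 1.976]
contact_force: [5.8, -5.6, -14.9]
opening: 0.0098
gripper_force: 17.5
```

```bash
python3 rel.py
```

```text
Traceback (most recent call last):
  File "rel.py", line 17, in <module>
    T=M@s["contact_force"]; q=M@(s["eef_pos"]-c); ph=np.arctan2(-q[1],q[2]);
        ^
NameError: name 's' is not defined
```

jog_arm(deltas=[[0,-0.0222,0,0.04,0,-0.0002,0.779],[0,-0.0222,0,0.04,0,-0.0002,0.779],[0,-0.0222,0,0.04,0,-0.0002,0.779]])

```text
time: 9.47
eef_pos: [0.5706, -0.0973, 0.2888]
tcp_rot: [3.14, -0.068, 1.976]
contact_force: [7.5, -5.2, -16.4]
opening: 0.0099
gripper_force: 17.4
```

```bash
python3 rel.py; tail -1 log.csv
```

```text
Traceback (most recent call last):
  File "rel.py", line 17, in <module>
    T=M@s["contact_force"]; q=M@(s["eef_pos"]-c); ph=np.arctan2(-q[1],q[2]);
        ^
NameError: name 's' is not defined
tail: cannot open 'log.csv' for reading: No such file or directory
```

```bash
python3 - <<'E'
t=open("rel.py").read();i=t.index('if __name__');h=t[:i]
h+='''if __name__=="__main__":
    s=rel()
    with open("log.csv","a") as f: f.write(",".join(f"{v:.5f}" for k in("time","eef_pos","tcp_rot","contact_force","moment","gripper_force","joint_pos","tau") for v in np.atleast_1d(s[k]))+"\\n")
'''
open("rel.py","w").write(h)
import numpy as np
from scipy.optimize import least_squares
from rel import M,c
P=np.array([[.574,-.1054,.2881],[.58,-.1198,.2846],[.5858,-.1336,.279],[.5911,-.1466,.2713],[.596,-.1584,.2618],[.5681,-.0912,.2893]])
Q=np.array([[.5925,-.1497,.2686],[.5885,-.14,.2751],[.5843,-.1299,.2804],[.5798,-.1193,.2844],[.5753,-.1085,.2872],[.5706,-.0973,.2888]])
for D in(P,Q,np.r_[P,Q]):
    q=(D-c)@M.T
    s=least_squares(lambda v:np.hypot(q[:,1]-v[0],q[:,2]-v[1])-v[2],[0,0,.114]);s2=least_squares(lambda v:np.hypot(q[:,1]-v[0],q[:,2])-v[1],[0,.114])
    print(s.x*1e3,abs(s.fun).max()*1e3,"z fixed",s2.x*1e3,abs(s2.fun).max()*1e3, "x",(q[:,0]*1e3).round(1))
E
python3 rel.py
```

```text
[ -1.20149374   0.71268227 113.60697601] 0.023245315820444312 z fixed [ -0.93531032 114.34628865] 0.034379912206325414 x [ 0.2  0.1  0.1 -0.1 -0.1  0.2]
[-7.10770187e-01 -8.00973584e-02  1.14177635e+02] 0.04573660192480622 z fixed [ -0.73902967 114.09410348] 0.04445903249854222 x [0.  0.1 0.2 0.1 0.1 0.2]
[ -0.279529    -1.67197518 115.94395782] 0.22317347590365688 z fixed [ -0.89246662 114.20235563] 0.20234018062767478 x [ 0.2  0.1  0.1 -0.1 -0.1  0.2  0.   0.1  0.2  0.1  0.1  0.2]
t=9.47 x=0.2 r=114.2 phi=4.63 pt=3.92 z.a=0.0010 x.a=-0.0072 F=4.9,9.0,-15.7 Mo=[-1.95 -0.88 -0.34] g=17.4
```

```bash
sed -i 's/^c=.*/c=np.array([.5672,-.0896,.175]); psi=np.radians(22.2)/' rel.py
```

jog_arm(deltas=[[0,-0.0222,0,0.0398,0.004,0.01,0.779],[0,-0.0222,0,0.0398,0.004,0.01,0.779],[0,-0.0222,0,0.0398,0.001,0.01,0.779]])

```text
time: 9.72
eef_pos: [0.5665, -0.087, 0.289]
tcp_rot: [3.138, 0.038, 1.974]
contact_force: [-1.0, -6.7, 9.3]
opening: 0.0096
gripper_force: 20.0
```

```bash
python3 rel.py
```

```text
t=9.72 x=0.3 r=114.0 phi=-1.33 pt=-2.15 z.a=0.0038 x.a=-0.0161 F=-3.5,6.0,9.2 Mo=[-0.93  0.95 -0.32] g=20.0
```

jog_arm(deltas=[[0,-0.0222,0,0.0398,0.0005,0.0007,0.779],[0,-0.0222,0,0.0398,0.0005,0.0007,0.779],[0,-0.0222,0,0.0398,0.0005,0.0007,0.779]])

```text
time: 9.97
eef_pos: [0.5619, -0.076, 0.2881]
tcp_rot: [3.138, 0.142, 1.974]
contact_force: [1.6, -6.7, 3.2]
opening: 0.01
gripper_force: 19.2
```

```bash
python3 rel.py
```

```text
t=9.97 x=0.2 r=114.0 phi=-7.37 pt=-8.13 z.a=0.0059 x.a=-0.0154 F=-1.0,7.2,2.3 Mo=[-1.01  0.58 -0.34] g=19.2
```

jog_arm(deltas=[[0,-0.0222,0,0.0398,0.0005,0.0007,0.779],[0,-0.0222,0,0.0398,0.0005,0.0007,0.779],[0,-0.0222,0,0.0398,0.0005,0.0007,0.779]])

```text
time: 10.22
eef_pos: [0.5574, -0.0651, 0.2859]
tcp_rot: [3.138, 0.246, 1.973]
contact_force: [0.8, -5.5, 5.0]
opening: 0.01
gripper_force: 19.3
```

```bash
python3 rel.py
```

```text
t=10.22 x=0.1 r=114.0 phi=-13.38 pt=-14.10 z.a=0.0075 x.a=-0.0144 F=-1.3,6.4,3.7 Mo=[-0.98  0.7  -0.35] g=19.3
```

jog_arm(deltas=[[0,-0.0222,0,0.0398,0.0005,0.0006,0.779],[0,-0.0222,0,0.0398,0.0005,0.0006,0.779],[0,-0.0222,0,0.0398,0.0005,0.0006,0.779]])

```text
time: 10.47
eef_pos: [0.5529, -0.0545, 0.2825]
tcp_rot: [3.138, 0.351, 1.973]
contact_force: [0.4, -4.5, 5.9]
opening: 0.0097
gripper_force: 19.3
```

```bash
python3 rel.py
```

```text
t=10.47 x=0.0 r=114.0 phi=-19.41 pt=-20.08 z.a=0.0089 x.a=-0.0134 F=-1.4,6.1,4.1 Mo=[-0.96  0.69 -0.48] g=19.3
```

jog_arm(deltas=[[0,-0.0222,0,0.0398,0.0005,0.0006,0.779],[0,-0.0222,0,0.0398,0.0005,0.0006,0.779],[0,-0.0222,0,0.0398,0.0005,0.0006,0.779]])

```text
time: 10.72
eef_pos: [0.5487, -0.0443, 0.2779]
tcp_rot: [3.138, 0.455, 1.972]
contact_force: [-1.0, -3.4, 8.3]
opening: 0.0098
gripper_force: 19.4
```

```bash
python3 rel.py
```

```text
t=10.72 x=-0.0 r=114.0 phi=-25.44 pt=-26.06 z.a=0.0100 x.a=-0.0123 F=-2.2,6.1,6.3 Mo=[-0.91  0.74 -0.57] g=19.4
```

jog_arm(deltas=[[0,-0.0222,0,0.0398,0.0005,0.0006,0.779],[0,-0.0222,0,0.0398,0.0005,0.0006,0.779],[0,-0.0222,0,0.0398,0.0005,0.0006,0.779]])

```text
time: 10.97
eef_pos: [0.5446, -0.0345, 0.2721]
tcp_rot: [3.138, 0.559, 1.971]
contact_force: [-0.9, -3.3, 9.1]
opening: 0.0095
gripper_force: 19.3
```

```bash
python3 rel.py
```

```text
t=10.97 x=-0.1 r=113.9 phi=-31.53 pt=-32.05 z.a=0.0110 x.a=-0.0110 F=-2.0,7.1,6.3 Mo=[-0.93  0.75 -0.59] g=19.3
```

jog_arm(deltas=[[0,-0.0222,0,0.0398,0.0005,0.0006,0.779],[0,-0.0222,0,0.0398,0.0005,0.0006,0.779],[0,-0.0222,0,0.0398,0.0005,0.0006,0.779]])

```text
time: 11.22
eef_pos: [0.5407, -0.0253, 0.2652]
tcp_rot: [3.138, 0.664, 1.971]
contact_force: [-1.8, -2.0, 9.6]
opening: 0.0098
gripper_force: 19.1
```

```bash
python3 rel.py; tail -1 log.csv | cut -d, -f15-21
```

```text
t=11.22 x=-0.2 r=113.9 phi=-37.65 pt=-38.05 z.a=0.0117 x.a=-0.0098 F=-2.5,6.8,6.8 Mo=[-0.94  0.77 -0.68] g=19.1
-0.76851,0.36898,0.47698,1.92469,0.63396,0.93105,-0.32108
```

jog_arm(deltas=[[0,-0.0222,0,0.0398,0.0005,-0.0025,0.779],[0,-0.0222,0,0.0398,0.0005,-0.0025,0.779],[0,-0.0222,0,0.0398,0.0005,-0.0025,0.779]])

```text
time: 11.47
eef_pos: [0.5372, -0.0169, 0.2574]
tcp_rot: [3.138, 0.769, 1.97]
contact_force: [7.9, -8.7, -3.1]
opening: 0.0096
gripper_force: 16.6
```

```bash
python3 rel.py
```

```text
t=11.47 x=-0.3 r=113.9 phi=-43.65 pt=-44.07 z.a=0.0121 x.a=-0.0085 F=4.0,5.8,-9.9 Mo=[-0.65 -0.14  0.07] g=16.6
```

jog_arm(deltas=[[0,-0.0222,0,0.0398,0.0004,0.0004,0.779],[0,-0.0222,0,0.0398,0.0004,0.0004,0.779],[0,-0.0222,0,0.0398,0.0004,0.0004,0.779]])

```text
time: 11.72
eef_pos: [0.534, -0.0094, 0.2487]
tcp_rot: [3.138, 0.874, 1.969]
contact_force: [6.0, -6.9, 1.1]
opening: 0.0099
gripper_force: 16.8
```

```bash
python3 rel.py
```

```text
t=11.72 x=-0.4 r=113.9 phi=-49.69 pt=-50.09 z.a=0.0125 x.a=-0.0071 F=2.9,6.5,-5.9 Mo=[-0.65  0.05 -0.03] g=16.8
```

jog_arm(deltas=[[0,-0.0222,0,0.0398,0.0003,0.0004,0.779],[0,-0.0222,0,0.0398,0.0003,0.0004,0.779],[0,-0.0222,0,0.0398,0.0003,0.0004,0.779]])

```text
time: 11.97
eef_pos: [0.5312, -0.0027, 0.2392]
tcp_rot: [3.137, 0.979, 1.968]
contact_force: [5.6, -8.2, 0.8]
opening: 0.01
gripper_force: 16.6
```

```bash
python3 rel.py
```

```text
t=11.97 x=-0.5 r=113.9 phi=-55.70 pt=-56.10 z.a=0.0131 x.a=-0.0056 F=2.1,6.1,-7.6 Mo=[-0.54  0.03  0.02] g=16.6
```

jog_arm(deltas=[[0,-0.0222,0,0.0398,0.0002,0.0004,0.779],[0,-0.0222,0,0.0398,0.0002,0.0004,0.779],[0,-0.0222,0,0.0398,0.0002,0.0004,0.779]])

```text
time: 12.22
eef_pos: [0.5288, 0.003, 0.2289]
tcp_rot: [3.135, 1.084, 1.967]
contact_force: [6.6, -8.8, 0.7]
opening: 0.0098
gripper_force: 16.4
```

```bash
python3 rel.py; tail -1 log.csv | cut -d, -f15-21
```

```text
t=12.22 x=-0.6 r=113.8 phi=-61.72 pt=-62.11 z.a=0.0136 x.a=-0.0040 F=2.8,5.7,-9.1 Mo=[-0.41  0.02  0.12] g=16.4
-1.06632,0.65398,0.60006,2.06347,0.93036,0.96255,-0.86491
```

jog_arm(deltas=[[0,-0.0222,0,0.0398,0.0002,0.002,0.779],[0,-0.0222,0,0.0398,0.0002,0.002,0.779],[0,-0.0222,0,0.0398,0.0002,0.002,0.779]])

```text
time: 12.47
eef_pos: [0.5268, 0.0078, 0.2179]
tcp_rot: [3.134, 1.189, 1.965]
contact_force: [2.8, -4.4, 4.3]
opening: 0.0095
gripper_force: 17.3
```

```bash
python3 rel.py
```

```text
t=12.47 x=-0.6 r=113.8 phi=-67.87 pt=-68.11 z.a=0.0144 x.a=-0.0026 F=1.0,5.9,-3.1 Mo=[-0.31  0.18 -0.28] g=17.3
```

jog_arm(deltas=[[0,-0.0222,0,0.0398,0.0002,0.0006,0.779],[0,-0.0222,0,0.0398,0.0002,0.0006,0.779],[0,-0.0222,0,0.0398,0.0002,0.0006,0.779]])

```text
time: 12.72
eef_pos: [0.5253, 0.0114, 0.2066]
tcp_rot: [3.13, 1.294, 1.962]
contact_force: [4.2, -5.6, 3.3]
opening: 0.0097
gripper_force: 17.0
```

```bash
python3 rel.py
```

```text
t=12.72 x=-0.6 r=113.8 phi=-73.88 pt=-74.12 z.a=0.0146 x.a=-0.0010 F=1.8,5.0,-5.6 Mo=[-0.24  0.12 -0.1 ] g=17.0
```

jog_arm(deltas=[[0,-0.0222,0,0.0398,0.0001,0.0006,0.779],[0,-0.0222,0,0.0398,0.0001,0.0006,0.779],[0,-0.0222,0,0.0398,0.0001,0.0006,0.779]])

```text
time: 12.97
eef_pos: [0.5243, 0.0139, 0.195]
tcp_rot: [3.122, 1.398, 1.954]
contact_force: [4.6, -6.4, 3.6]
opening: 0.0096
gripper_force: 16.9
```

```bash
python3 rel.py;  tail -1 log.csv | cut -d, -f15-21
```

```text
t=12.97 x=-0.6 r=113.8 phi=-79.88 pt=-80.13 z.a=0.0147 x.a=0.0008 F=1.8,4.9,-6.9 Mo=[-0.16  0.14 -0.08] g=16.9
-1.16575,0.96619,0.64664,2.08881,1.00358,1.01494,-1.14646
```

jog_arm(deltas=[[0,0.0222,0,-0.0398,-0.0002,0.002,0.779],[0,0.0222,0,-0.0398,-0.0002,0.002,0.779],[0,0.0222,0,-0.0398,-0.0002,0.0015,0.779],[0,0.0222,0,-0.0398,-0.0002,0.0007,0.779]])

```text
time: 13.3
eef_pos: [0.5252, 0.0119, 0.2072]
tcp_rot: [3.138, 1.25, 1.971]
contact_force: [-0.9, -1.1, -7.1]
opening: 0.0098
gripper_force: 18.0
```

```bash
python3 rel.py
```

```text
t=13.30 x=-0.5 r=114.4 phi=-73.63 pt=-71.60 z.a=0.0160 x.a=-0.0042 F=-1.3,-6.6,-2.6 Mo=[ 2.29  0.19 -0.67] g=18.0
```

jog_arm(deltas=[[0,0.0222,0,-0.0398,-0.0002,0.0007,0.779],[0,0.0222,0,-0.0398,-0.0002,0.0007,0.779],[0,0.0222,0,-0.0398,-0.0002,0.0007,0.779]])

```text
time: 13.55
eef_pos: [0.5268, 0.0082, 0.2187]
tcp_rot: [3.137, 1.144, 1.971]
contact_force: [-0.9, 0.7, -5.9]
opening: 0.0098
gripper_force: 18.3
```

```bash
python3 rel.py
```

```text
t=13.55 x=-0.5 r=114.5 phi=-67.53 pt=-65.56 z.a=0.0159 x.a=-0.0053 F=-0.6,-5.9,-1.3 Mo=[ 2.29  0.22 -0.73] g=18.3
```

jog_arm(deltas=[[0,0.0222,0,-0.0398,-0.0002,0.0007,0.779],[0,0.0222,0,-0.0398,-0.0002,0.0007,0.779],[0,0.0222,0,-0.0398,-0.0002,0.0007,0.779]])

```text
time: 13.8
eef_pos: [0.5288, 0.0033, 0.2296]
tcp_rot: [3.138, 1.04, 1.972]
contact_force: [-2.0, 1.6, -4.9]
opening: 0.0102
gripper_force: 18.6
```

```bash
python3 rel.py
```

```text
t=13.80 x=-0.5 r=114.4 phi=-61.48 pt=-59.56 z.a=0.0153 x.a=-0.0071 F=-1.2,-5.4,-0.4 Mo=[ 2.12  0.31 -0.71] g=18.6
```

jog_arm(deltas=[[0,0.0222,0,-0.0398,-0.0003,0.0007,0.779],[0,0.0222,0,-0.0398,-0.0003,0.0007,0.779],[0,0.0222,0,-0.0398,-0.0003,0.0007,0.779]])

```text
time: 14.05
eef_pos: [0.5312, -0.0024, 0.2399]
tcp_rot: [3.139, 0.935, 1.973]
contact_force: [-3.1, 1.5, -4.2]
opening: 0.0099
gripper_force: 18.8
```

```bash
python3 rel.py
```

```text
t=14.05 x=-0.4 r=114.5 phi=-55.48 pt=-53.57 z.a=0.0146 x.a=-0.0089 F=-2.3,-4.9,-0.3 Mo=[ 2.07  0.28 -0.63] g=18.8
```

jog_arm(deltas=[[0,0.0222,0,-0.0398,-0.0003,0.0007,0.779],[0,0.0222,0,-0.0398,-0.0003,0.0007,0.779],[0,0.0222,0,-0.0398,-0.0003,0.0007,0.779]])

```text
time: 14.3
eef_pos: [0.534, -0.0092, 0.2494]
tcp_rot: [3.14, 0.83, 1.974]
contact_force: [-3.2, 2.7, -3.1]
opening: 0.0099
gripper_force: 19.0
```

```bash
python3 rel.py
```

```text
t=14.30 x=-0.4 r=114.5 phi=-49.46 pt=-47.57 z.a=0.0137 x.a=-0.0106 F=-1.9,-4.8,0.8 Mo=[ 1.87  0.32 -0.64] g=19.0
```

jog_arm(deltas=[[0,0.0222,0,-0.0398,-0.0003,0.0007,0.779],[0,0.0222,0,-0.0398,-0.0003,0.0007,0.779],[0,0.0222,0,-0.0398,-0.0003,0.0007,0.779]])

```text
time: 14.55
eef_pos: [0.5372, -0.0168, 0.2581]
tcp_rot: [3.14, 0.726, 1.974]
contact_force: [-3.2, 4.0, -0.9]
opening: 0.0098
gripper_force: 19.3
```

```bash
python3 rel.py
```

```text
t=14.55 x=-0.3 r=114.5 phi=-43.44 pt=-41.58 z.a=0.0125 x.a=-0.0121 F=-1.5,-4.3,2.7 Mo=[ 1.68  0.39 -0.58] g=19.3
```

jog_arm(deltas=[[0,0.0222,0,-0.0398,-0.0003,0.0007,0.779],[0,0.0222,0,-0.0398,-0.0003,0.0007,0.779],[0,0.0222,0,-0.0398,-0.0003,0.0007,0.779]])

```text
time: 14.8
eef_pos: [0.5407, -0.0253, 0.2659]
tcp_rot: [3.14, 0.621, 1.975]
contact_force: [-4.6, 4.5, 0.7]
opening: 0.01
gripper_force: 19.5
```

```bash
python3 rel.py
```

```text
t=14.80 x=-0.2 r=114.5 phi=-37.42 pt=-35.57 z.a=0.0112 x.a=-0.0135 F=-2.6,-4.3,4.2 Mo=[ 1.65  0.53 -0.69] g=19.5
```

jog_arm(deltas=[[0,0.0222,0,-0.0398,-0.0003,0.0007,0.779],[0,0.0222,0,-0.0398,-0.0003,0.0007,0.779],[0,0.0222,0,-0.0398,-0.0003,0.0007,0.779]])

```text
time: 15.05
eef_pos: [0.5445, -0.0344, 0.2727]
tcp_rot: [3.14, 0.516, 1.975]
contact_force: [-5.2, 3.3, 1.7]
opening: 0.0097
gripper_force: 19.7
```

```bash
python3 rel.py
```

```text
t=15.05 x=-0.2 r=114.5 phi=-31.41 pt=-29.57 z.a=0.0097 x.a=-0.0147 F=-3.5,-3.4,4.1 Mo=[ 1.54  0.64 -0.67] g=19.7
```

jog_arm(deltas=[[0,0.0222,0,-0.0398,-0.0003,0.0007,0.779],[0,0.0222,0,-0.0398,-0.0003,0.0007,0.779],[0,0.0222,0,-0.0398,-0.0003,0.0007,0.779]])

```text
time: 15.3
eef_pos: [0.5486, -0.0442, 0.2785]
tcp_rot: [3.14, 0.411, 1.975]
contact_force: [-4.5, 3.4, 3.0]
opening: 0.01
gripper_force: 19.9
```

```bash
python3 rel.py
```

```text
t=15.30 x=-0.1 r=114.5 phi=-25.38 pt=-23.57 z.a=0.0082 x.a=-0.0158 F=-2.8,-3.1,4.8 Mo=[ 1.39  0.82 -0.64] g=19.9
```

jog_arm(deltas=[[0,0.0222,0,-0.0398,-0.0004,0.0007,0.779],[0,0.0222,0,-0.0398,-0.0004,0.0007,0.779],[0,0.0222,0,-0.0398,-0.0004,0.0007,0.779]])

```text
time: 15.55
eef_pos: [0.5529, -0.0544, 0.2831]
tcp_rot: [3.14, 0.307, 1.976]
contact_force: [-5.9, 3.3, 3.7]
opening: 0.0092
gripper_force: 20.2
```

```bash
python3 rel.py
```

```text
t=15.55 x=0.0 r=114.5 phi=-19.37 pt=-17.56 z.a=0.0067 x.a=-0.0168 F=-4.2,-3.7,5.2 Mo=[ 1.31  0.86 -0.58] g=20.2
```

jog_arm(deltas=[[0,0.0222,0,-0.0398,-0.0004,0.0007,0.779],[0,0.0222,0,-0.0398,-0.0004,0.0007,0.779],[0,0.0222,0,-0.0398,-0.0004,0.0007,0.779]])

```text
time: 15.8
eef_pos: [0.5573, -0.065, 0.2865]
tcp_rot: [3.14, 0.202, 1.976]
contact_force: [-6.2, 2.3, 5.5]
opening: 0.0097
gripper_force: 20.4
```

```bash
python3 rel.py
```

```text
t=15.80 x=0.1 r=114.6 phi=-13.35 pt=-11.57 z.a=0.0051 x.a=-0.0177 F=-4.9,-3.1,6.4 Mo=[ 1.25  0.98 -0.53] g=20.4
```

jog_arm(deltas=[[0,0.0222,0,-0.0398,-0.0004,0.0007,0.779],[0,0.0222,0,-0.0398,-0.0004,0.0007,0.779],[0,0.0222,0,-0.0398,-0.0004,0.0007,0.779]])

```text
time: 16.05
eef_pos: [0.5619, -0.0761, 0.2887]
tcp_rot: [3.14, 0.098, 1.977]
contact_force: [-7.2, 2.4, 5.4]
opening: 0.0098
gripper_force: 20.5
```

```bash
python3 rel.py
```

```text
t=16.05 x=0.2 r=114.6 phi=-7.25 pt=-5.59 z.a=0.0034 x.a=-0.0184 F=-5.8,-4.3,6.0 Mo=[ 1.07  0.99 -0.41] g=20.5
```

jog_arm(deltas=[[0,0.0222,0,-0.0398,-0.0004,0.0007,0.779],[0,0.0222,0,-0.0398,-0.0004,0.0007,0.779],[0,0.0222,0,-0.0398,-0.0004,0.0007,0.779]])

```text
time: 16.3
eef_pos: [0.5666, -0.0874, 0.2896]
tcp_rot: [3.14, -0.007, 1.977]
contact_force: [-5.4, 0.9, 5.2]
opening: 0.0097
gripper_force: 20.7
```

```bash
python3 rel.py
```

```text
t=16.30 x=0.3 r=114.6 phi=-1.16 pt=0.38 z.a=0.0016 x.a=-0.0188 F=-4.6,-2.8,5.3 Mo=[ 0.94  1.09 -0.26] g=20.7
```

```bash
cat > fit.py <<'E'
import numpy as np
from scipy.optimize import least_squares
from rel import M,c
from scipy.spatial.transform import Rotation as Rn
D=np.loadtxt("log.csv",delimiter=",");D=D[np.r_[True,np.diff(D[:,0])>.01]]
t=D[:,0];P=(D[:,1:4]-c)@M.T;Z=np.array([M@Rn.from_euler('xyz',e).as_matrix()[:,2] for e in D[:,4:7]])
F=D[:,7:10]@M.T;Mo=D[:,10:13]@M.T
G=P-.019*Z; ph=np.arctan2(-G[:,1],G[:,2]);dr=np.sign(np.gradient(np.unwrap(ph),t))
def tau(L): # torque on tool about axle, moment reference L behind TCP
    Q=P-L*Z; return Mo[:,0]+Q[:,1]*F[:,2]-Q[:,2]*F[:,1]
def res(v,full=False):
    L,Tc,A,B=v; m=-dr*Tc+A*np.sin(ph)+B*np.cos(ph); r=tau(L)-m
    return r
if __name__=="__main__":
    for L in(None,.13,.15,.17,.19):
        f=(lambda v:res(v)) if L is None else (lambda v:res([L,*v]))
        s=least_squares(f,[.16,.57,.3,.3] if L is None else [.57,.3,.3]);x=s.x[-3:]
        J=np.linalg.inv(s.jac.T@s.jac)*s.fun.var()
        # A sin ph + B cos ph = G sin(ph+b): heavy at angle ph+b from top
        print(L or s.x[0],"Tc",x[0],"G",np.hypot(*x[1:]),"b deg",np.degrees(np.arctan2(x[2],x[1])),"rms",s.fun.std(),"sd",np.sqrt(np.diag(J))[-3:])
    print(np.c_[np.degrees(ph),dr,tau(.16)].round(2).tolist())
E
python3 fit.py
```

```text
0.07742979088084805 Tc -0.18263281928776687 G 0.9173653122340334 b deg 169.52752354682596 rms 0.10708123199212902 sd [0.19141737 0.05240216 0.07827127]
0.13 Tc 0.1002230497575269 G 0.8972962749698815 b deg 162.44233358780627 rms 0.1112258474247913 sd [0.02105603 0.04361431 0.03649144]
0.15 Tc 0.2078337575175192 G 0.8933639707189684 b deg 159.68037949758588 rms 0.11484923687019469 sd [0.02174197 0.04503513 0.03768021]
0.17 Tc 0.3154444647795724 G 0.8915231016274711 b deg 156.900525861671 rms 0.1194624787940018 sd [0.02261529 0.04684409 0.03919374]
0.19 Tc 0.42305517179993507 G 0.8917866240653668 b deg 154.1157515944273 rms 0.12495598837041529 sd [0.02365526 0.04899823 0.04099608]
[[4.2, -1.0, 0.47], [-1.45, -1.0, 0.75], [-7.48, -1.0, 0.96], [-13.48, -1.0, 0.77], [-19.51, -1.0, 0.71], [-25.53, -1.0, 0.76], [-31.61, -1.0, 1.01], [-37.71, -1.0, 0.93], [-43.71, -1.0, 0.94], [-49.74, -1.0, 1.11], [-55.75, -1.0, 1.13], [-61.77, -1.0, 1.13], [-67.9, -1.0, 1.31], [-73.92, -1.0, 1.13], [-79.92, -1.0, 1.18], [-73.35, 1.0, 0.49], [-67.25, 1.0, 0.69], [-61.21, 1.0, 0.65], [-55.21, 1.0, 0.73], [-49.19, 1.0, 0.55], [-43.18, 1.0, 0.5], [-37.16, 1.0, 0.44], [-31.15, 1.0, 0.59], [-25.12, 1.0, 0.51], [-19.12, 1.0, 0.26], [-13.1, 1.0, 0.37], [-7.02, 1.0, -0.13], [-0.94, 1.0, 0.15]]
```

jog_arm(deltas=[[0,0,0,0,0,0,0.7],[0,0,0,0,0,0,0.3],[0,0,0,0,0,0,0.3],[0,0,0,0,0,0,0.3],[0,0,0,0,0,-0.2,0.3],[0,0,0,0,0,-0.2,0.3],[0,0,0,0,0,-0.2,0.3],[0,0,0,0,0,0,0.3]])

```text
time: 16.97
eef_pos: [0.5693, -0.0891, 0.3513]
tcp_rot: [3.136, 0.003, 1.977]
contact_force: [1.0, -0.1, -0.1]
opening: 0.03
gripper_force: 0.0
```

```bash
sed -i 's/^c=.*/c=np.array([.5672,-.0896,.175]); psi=np.radians(22.5)/' rel.py; python3 avg.py 5
```

```text
t=17.22 x=0.4 r=171.2 phi=-0.07 pt=0.06 z.a=-0.0014 x.a=-0.0131 F=0.6,0.7,0.7 Mo=[0.05 0.02 0.01] g=0.0
mean [ 0.072 -0.401  0.061  0.004  0.005  0.001] sd [0.415 0.211 0.358 0.03  0.033 0.006]
```

jog_arm(deltas=[[0,0.074,0,-0.203,0,0.0118,0.3],[0,0.074,0,-0.203,0,0.0118,0.3],[0,0.074,0,-0.203,0,0.0118,0.3],[0,0.074,0,-0.203,0,0.0118,0.3],[0,0.074,0,-0.203,0,0.0118,0.3],[0,0,0,0,0,0,0.3],[0,0,0,0,0,0,0.3]])

```text
time: 17.8
eef_pos: [0.6054, -0.1813, 0.3103]
tcp_rot: [-3.13, -0.59, 1.964]
contact_force: [0.2, 0.9, -0.1]
opening: 0.0301
gripper_force: 0.0
```

```bash
python3 avg.py 5
```

```text
t=18.05 x=2.6 r=174.7 phi=33.01 pt=33.09 z.a=-0.0048 x.a=-0.0144 F=-0.2,-0.3,-0.4 Mo=[-0.56 -0.    0.02] g=0.0
mean [ 0.281  0.656  0.257 -0.535 -0.019  0.011] sd [0.815 0.356 0.494 0.022 0.012 0.018]
```

```bash
sed -i 's/^def tau/pt=np.arctan2(Z[:,1],-Z[:,2]);Mo[:,0]+=.98*np.sin(pt)\ndef tau/; s/(None,.13,.15,.17,.19)/(None,.12,.14,.15,.16,.18)/' fit.py; python3 fit.py
```

```text
0.07432049145392658 Tc -0.2113654412658537 G 0.18234785218295793 b deg 67.32081102848505 rms 0.10623708249813708 sd [0.18895191 0.0517492  0.07685335]
0.12 Tc 0.0347119085881481 G 0.280640116721498 b deg 66.8077901878378 rms 0.10944495928928699 sd [0.02071889 0.04291544 0.03590699]
0.14 Tc 0.14245271290723815 G 0.3236797118866186 b deg 66.68125152045512 rms 0.11276714250358646 sd [0.02134781 0.04421813 0.03699694]
0.15 Tc 0.19632311511612482 G 0.3451999907059427 b deg 66.62981495710376 rms 0.11482577159952077 sd [0.02173752 0.04502535 0.03767234]
0.16 Tc 0.250193517410765 G 0.3667205150434256 b deg 66.58441532934933 rms 0.11713139506612959 sd [0.022174   0.04592943 0.03842877]
0.18 Tc 0.3579343217822621 G 0.40976214589632676 b deg 66.50792240232644 rms 0.12242632461818141 sd [0.02317638 0.04800567 0.04016595]
[[4.2, -1.0, 0.54], [-1.45, -1.0, 0.71], [-7.48, -1.0, 0.83], [-13.48, -1.0, 0.53], [-19.51, -1.0, 0.37], [-25.53, -1.0, 0.33], [-31.61, -1.0, 0.49], [-37.71, -1.0, 0.33], [-43.71, -1.0, 0.26], [-49.75, -1.0, 0.36], [-55.75, -1.0, 0.32], [-61.78, -1.0, 0.27], [-67.9, -1.0, 0.4], [-73.92, -1.0, 0.19], [-79.92, -1.0, 0.22], [-73.35, 1.0, -0.44], [-67.25, 1.0, -0.21], [-61.21, 1.0, -0.2], [-55.21, 1.0, -0.05], [-49.19, 1.0, -0.18], [-43.18, 1.0, -0.15], [-37.16, 1.0, -0.13], [-31.15, 1.0, 0.1], [-25.12, 1.0, 0.12], [-19.12, 1.0, -0.04], [-13.1, 1.0, 0.17], [-7.02, 1.0, -0.23], [-0.94, 1.0, 0.16]]
```

jog_arm(deltas=[[-0.003,0,0.0092,0,-0.025,0,0.3],[0,-0.077,0,0.2115,0,0.0128,0.3],[0,-0.077,0,0.2115,0,0.0128,0.3],[0,-0.077,0,0.2115,0,0.0128,0.3],[0,-0.077,0,0.2115,0,0.0128,0.3],[0,-0.077,0,0.2115,0,0.0128,0.3],[0,-0.077,0,0.2115,0,0.0128,0.3],[0,-0.077,0,0.2115,0,0.0128,0.3],[0,-0.077,0,0.2115,0,0.0128,0.3],[0,-0.077,0,0.2115,0,0.0128,0.3]])

```text
time: 18.88
eef_pos: [0.5345, -0.0105, 0.3286]
tcp_rot: [3.135, 0.503, 1.961]
contact_force: [0.3, 0.3, -1.7]
opening: 0.0297
gripper_force: 0.0
```

```bash
python3 -c "from rel import rel;rel()"
```

```text
t=18.88 x=0.1 r=175.8 phi=-29.13 pt=-28.84 z.a=0.0054 x.a=0.0018 F=0.4,-1.0,-1.4 Mo=[ 0.53  0.06 -0.02] g=0.0
```

jog_arm(deltas=[[0,-0.077,0,0.2115,0,0.0128,0.3],[0,-0.077,0,0.2115,0,0.0128,0.3],[0,-0.077,0,0.2115,0,0.0128,0.3],[0,-0.077,0,0.2115,0,0.0128,0.3],[0,-0.077,0,0.2115,0,0.0128,0.3],[0,-0.077,0,0.2115,0,0.0128,0.3],[0,-0.077,0,0.2115,0,0.0128,0.3],[0,-0.077,0,0.2115,0,0.0128,0.3],[0,0,0,0,0,0,0.3]])

```text
time: 19.63
eef_pos: [0.4978, 0.0735, 0.1755]
tcp_rot: [-2.766, 1.478, 2.343]
contact_force: [-3.0, 1.1, -8.8]
opening: 0.03
gripper_force: 0.0
```

```bash
python3 avg.py 5; python3 -c "
from bench import manip;print(manip.state()['joint_pos'].round(2))"
```

```text
t=19.88 x=-0.9 r=173.7 phi=-83.16 pt=-83.39 z.a=-0.0059 x.a=0.0062 F=0.4,0.9,0.0 Mo=[ 1.01 -0.04  0.05] g=0.0
mean [-2.460e-01 -3.780e-01  1.233e+00  9.510e-01 -1.000e-03 -2.000e-03] sd [0.463 0.471 0.656 0.052 0.027 0.033]
[-1.18  0.97  0.49  2.01  0.94  1.24 -1.17]
```

jog_arm(deltas=[[0,0,0,0,0.008,0.2,0.3],[0,0,0,0,0,0.2,0.3],[0,0,0,0,0,0.19,0.3],[0,0,0,0,0,0,0.3],[0,0,0,0,0,0,0.7],[0,0,0,0,0,0,0.74],[0,0,0,0,0,0,0.74]])

```text
time: 20.47
eef_pos: [0.5231, 0.0173, 0.1858]
tcp_rot: [3.138, 1.459, 1.956]
contact_force: [0.4, -0.4, 0.4]
opening: 0.0114
gripper_force: 0.1
```

jog_arm(deltas=[[0,0,0,0,0,0,0.755],[0,0,0,0,0,0,0.762],[0,0,0,0,0,0,0.767],[0,0,0,0,0,0,0.767]])

```text
time: 20.8
eef_pos: [0.5227, 0.017, 0.1845]
tcp_rot: [-3.09, 1.466, 2.012]
contact_force: [-4.9, 4.1, 6.7]
opening: 0.0103
gripper_force: 6.0
```

```bash
python3 -c "from rel import rel;rel()"
```

```text
t=20.80 x=-0.3 r=115.9 phi=-85.28 pt=-83.99 z.a=-0.0034 x.a=-0.0051 F=-2.9,6.2,6.2 Mo=[-0.1   0.03 -0.29] g=6.0
```

```bash
cp log.csv log1.csv; rm log.csv
```

jog_arm(deltas=[[0,0,0,0,0,-0.003,0.772],[0,0.0222,0,-0.0398,-0.0002,0.0007,0.778],[0,0.0222,0,-0.0398,-0.0002,0.0007,0.779],[0,0.0222,0,-0.0398,-0.0002,0.0007,0.779]])

```text
time: 21.13
eef_pos: [0.5231, 0.0159, 0.1949]
tcp_rot: [-3.107, 1.358, 1.995]
contact_force: [-4.4, 2.4, -0.1]
opening: 0.0098
gripper_force: 17.7
```

```bash
python3 rel.py
```

```text
t=21.13 x=-0.4 r=116.1 phi=-80.12 pt=-77.82 z.a=-0.0036 x.a=-0.0066 F=-3.2,-0.8,3.9 Mo=[ 0.88 -0.03 -0.38] g=17.7
```

jog_arm(deltas=[[0,0.0222,0,-0.0398,-0.0002,0.0007,0.779],[0,0.0222,0,-0.0398,-0.0002,0.0007,0.779],[0,0.0222,0,-0.0398,-0.0002,0.0007,0.779]])

```text
time: 21.38
eef_pos: [0.5242, 0.0134, 0.2067]
tcp_rot: [-3.12, 1.253, 1.982]
contact_force: [-6.5, 6.5, 2.6]
opening: 0.0101
gripper_force: 18.0
```

```bash
python3 rel.py
```

```text
t=21.38 x=-0.3 r=116.0 phi=-74.16 pt=-71.79 z.a=-0.0037 x.a=-0.0058 F=-3.5,0.2,8.9 Mo=[ 0.8   0.03 -0.53] g=18.0
```

jog_arm(deltas=[[0,0.0222,0,-0.0398,-0.0002,0.0007,0.779],[0,0.0222,0,-0.0398,-0.0002,0.0007,0.779],[0,0.0222,0,-0.0398,-0.0002,0.0007,0.779]])

```text
time: 21.63
eef_pos: [0.5256, 0.0099, 0.2178]
tcp_rot: [-3.125, 1.148, 1.977]
contact_force: [-9.7, 7.8, 4.9]
opening: 0.01
gripper_force: 18.4
```

```bash
python3 rel.py
```

```text
t=21.63 x=-0.3 r=116.0 phi=-68.34 pt=-65.77 z.a=-0.0038 x.a=-0.0056 F=-6.0,0.5,11.9 Mo=[ 0.83  0.29 -0.81] g=18.4
```

jog_arm(deltas=[[0,0.0222,0,-0.0398,-0.0002,0.0007,0.779],[0,0.0222,0,-0.0398,-0.0002,0.0007,0.779],[0,0.0222,0,-0.0398,-0.0002,0.0007,0.779]])

```text
time: 21.88
eef_pos: [0.5276, 0.0053, 0.2285]
tcp_rot: [-3.129, 1.043, 1.974]
contact_force: [-12.6, 10.5, 7.7]
opening: 0.01
gripper_force: 19.1
```

```bash
python3 rel.py
```

```text
t=21.88 x=-0.3 r=115.9 phi=-62.52 pt=-59.75 z.a=-0.0039 x.a=-0.0053 F=-7.6,0.1,16.4 Mo=[ 0.87  0.44 -1.02] g=19.1
```

jog_arm(deltas=[[0,0.0222,0,-0.0398,-0.0003,0.0007,0.779],[0,0.0222,0,-0.0398,-0.0003,0.0007,0.779],[0,0.0222,0,-0.0398,-0.0003,0.0007,0.779]])

```text
time: 22.13
eef_pos: [0.5299, -0.0003, 0.2387]
tcp_rot: [-3.131, 0.938, 1.972]
contact_force: [-14.9, 12.7, 11.5]
opening: 0.0096
gripper_force: 19.5
```

```bash
python3 rel.py
```

```text
t=22.13 x=-0.3 r=115.9 phi=-56.66 pt=-53.74 z.a=-0.0040 x.a=-0.0051 F=-9.0,0.0,20.8 Mo=[ 0.87  0.71 -1.18] g=19.5
```

jog_arm(deltas=[[0,0.0222,0,-0.0405,-0.002,-0.005,0.779],[0,0.0222,0,-0.0405,-0.002,-0.005,0.779],[0,0.0222,0,-0.0405,-0.002,-0.005,0.779]])

```text
time: 22.38
eef_pos: [0.5328, -0.0073, 0.2491]
tcp_rot: [-3.133, 0.833, 1.969]
contact_force: [1.7, -0.4, -3.0]
opening: 0.0102
gripper_force: 16.1
```

```bash
python3 rel.py
```

```text
t=22.38 x=-0.3 r=116.0 phi=-50.32 pt=-47.76 z.a=-0.0039 x.a=-0.0038 F=1.4,-1.6,-2.7 Mo=[ 1.43 -0.33  0.39] g=16.1
```

jog_arm(deltas=[[0,0.0222,0,-0.0405,-0.0005,-0.0013,0.779],[0,0.0222,0,-0.0405,-0.0005,-0.0013,0.779],[0,0.0222,0,-0.0405,-0.0005,-0.0013,0.779]])

```text
time: 22.63
eef_pos: [0.536, -0.0149, 0.2581]
tcp_rot: [-3.135, 0.729, 1.968]
contact_force: [-0.7, 0.1, -2.6]
opening: 0.0097
gripper_force: 16.6
```

```bash
python3 rel.py
```

```text
t=22.63 x=-0.2 r=116.0 phi=-44.26 pt=-41.76 z.a=-0.0041 x.a=-0.0031 F=-0.6,-2.0,-1.6 Mo=[ 1.35 -0.26  0.33] g=16.6
```

jog_arm(deltas=[[0,0.0222,0,-0.0405,-0.0005,-0.0013,0.779],[0,0.0222,0,-0.0405,-0.0005,-0.0013,0.779],[0,0.0222,0,-0.0405,-0.0005,-0.0013,0.779]])

```text
time: 22.88
eef_pos: [0.5395, -0.0233, 0.2661]
tcp_rot: [-3.136, 0.624, 1.967]
contact_force: [2.1, 0.1, -3.5]
opening: 0.0097
gripper_force: 16.1
```

```bash
python3 rel.py
```

```text
t=22.88 x=-0.2 r=116.0 phi=-38.25 pt=-35.77 z.a=-0.0041 x.a=-0.0026 F=1.9,-1.6,-3.2 Mo=[ 1.33 -0.44  0.45] g=16.1
```

jog_arm(deltas=[[0,0.0222,0,-0.0405,-0.0005,-0.0013,0.779],[0,0.0222,0,-0.0405,-0.0005,-0.0013,0.779],[0,0.0222,0,-0.0405,-0.0005,-0.0013,0.779]])

```text
time: 23.13
eef_pos: [0.5433, -0.0325, 0.2732]
tcp_rot: [-3.136, 0.52, 1.966]
contact_force: [1.9, 1.2, -5.0]
opening: 0.0095
gripper_force: 16.0
```

```bash
python3 rel.py
```

```text
t=23.13 x=-0.2 r=116.0 phi=-32.22 pt=-29.79 z.a=-0.0041 x.a=-0.0020 F=2.2,-2.9,-4.0 Mo=[ 1.26 -0.64  0.51] g=16.0
```

Good. I'll continue toward the top with a slight inward trim.

jog_arm(deltas=[[0,0.0222,0,-0.0405,0,-0.0003,0.779],[0,0.0222,0,-0.0405,0,-0.0003,0.779],[0,0.0222,0,-0.0405,0,-0.0003,0.779]])

```text
time: 23.38
eef_pos: [0.5474, -0.0422, 0.2791]
tcp_rot: [-3.137, 0.415, 1.965]
contact_force: [1.0, 3.1, -1.7]
opening: 0.0099
gripper_force: 16.6
```

```bash
python3 rel.py
```

```text
t=23.38 x=-0.1 r=116.0 phi=-26.24 pt=-23.79 z.a=-0.0041 x.a=-0.0014 F=2.1,-3.0,-0.5 Mo=[ 1.18 -0.5   0.37] g=16.6
```

jog_arm(deltas=[[0,0.0222,0,-0.0405,0,-0.0003,0.779],[0,0.0222,0,-0.0405,0,-0.0003,0.779],[0,0.0222,0,-0.0405,0,-0.0003,0.779]])

```text
time: 23.63
eef_pos: [0.5518, -0.0525, 0.2839]
tcp_rot: [-3.137, 0.31, 1.964]
contact_force: [-0.0, 3.2, -0.5]
opening: 0.0095
gripper_force: 16.9
```

```bash
python3 rel.py
```

```text
t=23.63 x=-0.1 r=116.1 phi=-20.25 pt=-17.79 z.a=-0.0040 x.a=-0.0009 F=1.2,-2.9,0.5 Mo=[ 1.13 -0.46  0.32] g=16.9
```

jog_arm(deltas=[[0,0.0222,0,-0.0405,0,-0.0005,0.779],[0,0.0222,0,-0.0405,0,-0.0005,0.779],[0,0.0222,0,-0.0405,0,-0.0005,0.779]])

```text
time: 23.88
eef_pos: [0.5562, -0.0632, 0.2875]
tcp_rot: [-3.138, 0.206, 1.964]
contact_force: [-1.4, 3.1, 1.3]
opening: 0.0096
gripper_force: 17.0
```

```bash
python3 rel.py
```

```text
t=23.88 x=-0.0 r=116.0 phi=-14.26 pt=-11.79 z.a=-0.0040 x.a=-0.0004 F=-0.1,-3.0,2.1 Mo=[ 1.1  -0.38  0.28] g=17.0
```

jog_arm(deltas=[[0,0.0222,0,-0.0405,0,-0.0005,0.779],[0,0.0222,0,-0.0405,0,-0.0005,0.779],[0,0.0222,0,-0.0405,0,-0.0005,0.779]])

```text
time: 24.13
eef_pos: [0.5609, -0.0743, 0.2899]
tcp_rot: [-3.138, 0.101, 1.963]
contact_force: [0.8, 4.1, 2.9]
opening: 0.0095
gripper_force: 17.1
```

```bash
python3 rel.py
```

```text
t=24.13 x=0.0 r=116.1 phi=-8.22 pt=-5.79 z.a=-0.0036 x.a=0.0001 F=2.3,-3.1,3.4 Mo=[ 1.   -0.43  0.27] g=17.1
```

jog_arm(deltas=[[0,0.0222,0,-0.0405,0,-0.0005,0.779],[0,0.0222,0,-0.0405,0,-0.0005,0.779],[0,0.0222,0,-0.0405,0,-0.0005,0.779]])

```text
time: 24.38
eef_pos: [0.5656, -0.0854, 0.291]
tcp_rot: [-3.138, -0.004, 1.963]
contact_force: [-0.0, 3.9, 3.4]
opening: 0.01
gripper_force: 17.2
```

```bash
python3 rel.py
```

```text
t=24.38 x=0.1 r=116.1 phi=-2.23 pt=0.21 z.a=-0.0033 x.a=0.0005 F=1.5,-3.4,3.5 Mo=[ 0.92 -0.57  0.24] g=17.2
```

jog_arm(deltas=[[0,0.0222,0,-0.0405,0,-0.0005,0.779],[0,0.0222,0,-0.0405,0,-0.0005,0.779],[0,0.0222,0,-0.0405,0,-0.0005,0.779]])

```text
time: 24.63
eef_pos: [0.5702, -0.0966, 0.2909]
tcp_rot: [-3.139, -0.108, 1.963]
contact_force: [0.8, 5.0, 3.2]
opening: 0.0095
gripper_force: 17.2
```

```bash
python3 rel.py
```

```text
t=24.63 x=0.1 r=116.1 phi=3.76 pt=6.21 z.a=-0.0029 x.a=0.0008 F=2.7,-4.5,2.9 Mo=[ 0.87 -0.54  0.18] g=17.2
```

jog_arm(deltas=[[0,0.0222,0,-0.0405,0,-0.0008,0.779],[0,0.0222,0,-0.0405,0,-0.0008,0.779],[0,0.0222,0,-0.0405,0,-0.0008,0.779]])

```text
time: 24.88
eef_pos: [0.5749, -0.1077, 0.2895]
tcp_rot: [-3.139, -0.213, 1.962]
contact_force: [1.7, 5.5, 3.7]
opening: 0.01
gripper_force: 17.2
```

```bash
python3 rel.py
```

```text
t=24.88 x=0.2 r=116.2 phi=9.74 pt=12.21 z.a=-0.0025 x.a=0.0011 F=3.7,-5.1,2.9 Mo=[ 0.85 -0.64  0.1 ] g=17.2
```

jog_arm(deltas=[[0,0.0222,0,-0.0405,0,-0.0008,0.779],[0,0.0222,0,-0.0405,0,-0.0008,0.779],[0,0.0222,0,-0.0405,0,-0.0008,0.779]])

```text
time: 25.13
eef_pos: [0.5795, -0.1186, 0.2868]
tcp_rot: [-3.139, -0.318, 1.962]
contact_force: [3.1, 4.4, 4.2]
opening: 0.0102
gripper_force: 17.2
```

```bash
python3 rel.py
```

```text
t=25.13 x=0.3 r=116.1 phi=15.73 pt=18.21 z.a=-0.0020 x.a=0.0012 F=4.6,-3.9,3.3 Mo=[ 0.71 -0.76 -0.04] g=17.2
```

jog_arm(deltas=[[0,0.0222,0,-0.0405,0,-0.0008,0.779],[0,0.0222,0,-0.0405,0,-0.0008,0.779],[0,0.0222,0,-0.0405,0,-0.0008,0.779]])

```text
time: 25.38
eef_pos: [0.5839, -0.1292, 0.2829]
tcp_rot: [-3.139, -0.423, 1.962]
contact_force: [2.4, 5.7, 4.3]
opening: 0.0101
gripper_force: 17.2
```

```bash
python3 rel.py
```

```text
t=25.38 x=0.3 r=116.2 phi=21.73 pt=24.21 z.a=-0.0015 x.a=0.0013 F=4.4,-5.7,2.4 Mo=[ 0.66 -0.89 -0.13] g=17.2
```

jog_arm(deltas=[[0,0.0222,0,-0.0405,0,-0.0008,0.779],[0,0.0222,0,-0.0405,0,-0.0008,0.779],[0,0.0222,0,-0.0405,0,-0.0008,0.779]])

```text
time: 25.63
eef_pos: [0.5882, -0.1394, 0.2778]
tcp_rot: [-3.14, -0.527, 1.962]
contact_force: [4.1, 4.1, 4.7]
opening: 0.0096
gripper_force: 17.2
```

```bash
python3 rel.py
```

```text
t=25.63 x=0.4 r=116.2 phi=27.72 pt=30.21 z.a=-0.0010 x.a=0.0013 F=5.4,-4.2,3.1 Mo=[ 0.6  -0.91 -0.31] g=17.2
```

jog_arm(deltas=[[0,0.0222,0,-0.0405,0,-0.0008,0.779],[0,0.0222,0,-0.0405,0,-0.0008,0.779],[0,0.0222,0,-0.0405,0,-0.0008,0.779]])

```text
time: 25.88
eef_pos: [0.5923, -0.149, 0.2716]
tcp_rot: [-3.14, -0.632, 1.962]
contact_force: [5.5, 4.5, 5.2]
opening: 0.0095
gripper_force: 17.2
```

```bash
python3 rel.py; tail -1 log.csv | cut -d, -f15-21; cp fit.py fit2.py; sed -i 's/None,.12,.14,.15,.16,.18/.18,.22/' fit2.py; python3 fit2.py
```

```text
t=25.88 x=0.4 r=116.2 phi=33.71 pt=36.20 z.a=-0.0004 x.a=0.0012 F=6.8,-4.6,3.2 Mo=[ 0.51 -1.03 -0.53] g=17.2
0.40050,0.74375,0.08964,1.11847,-0.45899,1.77794,0.89307
0.18 Tc 0.7053368705763503 G 0.7283580592202095 b deg 127.7646567103327 rms 0.1593943656069473 sd [0.19973282 0.11066677 0.22029185]
0.22 Tc 0.7982068526451546 G 0.748496901064381 b deg 136.94333129292363 rms 0.17541871499988074 sd [0.2198125  0.1217924  0.24243839]
[[-79.79, 1.0, -0.33], [-73.83, 1.0, -0.13], [-67.98, 1.0, -0.0], [-62.13, 1.0, -0.08], [-56.25, 1.0, -0.09], [-49.96, 1.0, 0.28], [-43.91, 1.0, 0.15], [-37.9, 1.0, 0.33], [-31.88, 1.0, -0.0], [-25.9, 1.0, -0.03], [-19.9, 1.0, 0.02], [-13.91, 1.0, 0.05], [-7.88, 1.0, 0.04], [-1.89, 1.0, -0.04], [4.1, 1.0, -0.28], [10.09, 1.0, -0.35], [16.08, 1.0, -0.09], [22.07, 1.0, -0.52], [28.07, 1.0, -0.08], [34.06, 1.0, -0.19]]
```

jog_arm(deltas=[[0,-0.0222,0,0.0405,0.002,0.002,0.779],[0,-0.0222,0,0.0405,0.002,0.002,0.779],[0,-0.0222,0,0.0405,0,0.002,0.779]])

```text
time: 26.13
eef_pos: [0.5892, -0.1418, 0.2752]
tcp_rot: [-3.137, -0.52, 1.957]
contact_force: [7.3, 0.9, -8.2]
opening: 0.01
gripper_force: 18.4
```

```bash
python3 rel.py
```

```text
t=26.13 x=0.4 r=115.1 phi=29.46 pt=29.81 z.a=-0.0011 x.a=0.0052 F=7.1,5.7,-6.2 Mo=[-1.94 -1.34 -0.54] g=18.4
```

jog_arm(deltas=[[0,-0.0222,0,0.0405,0,0.002,0.779],[0,-0.0222,0,0.0405,0,0.002,0.779],[0,-0.0222,0,0.0405,0,0.002,0.779]])

```text
time: 26.38
eef_pos: [0.5849, -0.1315, 0.2807]
tcp_rot: [-3.137, -0.415, 1.958]
contact_force: [7.9, -0.2, -8.5]
opening: 0.0099
gripper_force: 18.0
```

```bash
python3 rel.py
```

```text
t=26.38 x=0.3 r=115.1 phi=23.27 pt=23.76 z.a=-0.0021 x.a=0.0047 F=7.2,6.3,-6.5 Mo=[-1.97 -1.41 -0.4 ] g=18.0
```

jog_arm(deltas=[[0,-0.0222,0,0.0405,0,0.002,0.779],[0,-0.0222,0,0.0405,0,0.002,0.779],[0,-0.0222,0,0.0405,0,0.002,0.779]])

```text
time: 26.63
eef_pos: [0.5806, -0.1211, 0.2849]
tcp_rot: [-3.138, -0.31, 1.959]
contact_force: [8.1, -1.8, -8.1]
opening: 0.0099
gripper_force: 17.9
```

```bash
python3 rel.py
```

```text
t=26.63 x=0.3 r=115.1 phi=17.30 pt=17.75 z.a=-0.0026 x.a=0.0045 F=6.8,7.0,-6.3 Mo=[-1.9  -1.43 -0.25] g=17.9
```

jog_arm(deltas=[[0,-0.0222,0,0.0405,0,0.002,0.779],[0,-0.0222,0,0.0405,0,0.002,0.779],[0,-0.0222,0,0.0405,0,0.002,0.779]])

```text
time: 26.88
eef_pos: [0.5761, -0.1104, 0.2879]
tcp_rot: [-3.138, -0.205, 1.959]
contact_force: [8.2, -2.7, -8.7]
opening: 0.0097
gripper_force: 17.8
```

```bash
python3 rel.py
```

```text
t=26.88 x=0.2 r=115.1 phi=11.34 pt=11.74 z.a=-0.0031 x.a=0.0042 F=6.6,7.2,-7.5 Mo=[-1.83 -1.39 -0.07] g=17.8
```

jog_arm(deltas=[[0,-0.0222,0,0.0403,0.002,0.003,0.779],[0,-0.0222,0,0.0403,0.002,0.003,0.779],[0,-0.0222,0,0.0403,0,0.002,0.779]])

```text
time: 27.13
eef_pos: [0.5715, -0.0996, 0.2896]
tcp_rot: [-3.137, -0.1, 1.959]
contact_force: [5.4, -4.0, -8.4]
opening: 0.0097
gripper_force: 18.2
```

```bash
python3 rel.py
```

```text
t=27.13 x=0.1 r=115.1 phi=5.44 pt=5.73 z.a=-0.0041 x.a=0.0042 F=3.4,6.6,-7.8 Mo=[-1.59 -1.09  0.08] g=18.2
```

jog_arm(deltas=[[0,-0.0222,0,0.0403,0,0.001,0.779],[0,-0.0222,0,0.0403,0,0.001,0.779],[0,-0.0222,0,0.0403,0,0.001,0.779]])

```text
time: 27.38
eef_pos: [0.5669, -0.0885, 0.2901]
tcp_rot: [-3.137, 0.005, 1.96]
contact_force: [7.1, -5.7, -9.7]
opening: 0.01
gripper_force: 17.8
```

```bash
python3 rel.py
```

```text
t=27.38 x=0.1 r=115.1 phi=-0.56 pt=-0.26 z.a=-0.0047 x.a=0.0036 F=4.4,7.9,-9.8 Mo=[-1.6  -1.23  0.23] g=17.8
```

jog_arm(deltas=[[0,-0.0222,0,0.0403,0,0.001,0.779],[0,-0.0222,0,0.0403,0,0.001,0.779],[0,-0.0222,0,0.0403,0,0.001,0.779]])

```text
time: 27.63
eef_pos: [0.5622, -0.0775, 0.2893]
tcp_rot: [-3.137, 0.109, 1.96]
contact_force: [7.2, -6.3, -10.9]
opening: 0.0099
gripper_force: 17.5
```

```bash
python3 rel.py
```

```text
t=27.63 x=0.0 r=115.1 phi=-6.52 pt=-6.26 z.a=-0.0053 x.a=0.0031 F=4.3,7.3,-11.8 Mo=[-1.47 -1.22  0.27] g=17.5
```

jog_arm(deltas=[[0,-0.0222,0,0.0403,0,0.001,0.779],[0,-0.0222,0,0.0403,0,0.001,0.779],[0,-0.0222,0,0.0403,0,0.001,0.779]])

```text
time: 27.88
eef_pos: [0.5576, -0.0666, 0.2874]
tcp_rot: [-3.136, 0.214, 1.961]
contact_force: [9.4, -8.4, -13.1]
opening: 0.0097
gripper_force: 17.1
```

```bash
python3 rel.py
```

```text
t=27.88 x=-0.1 r=115.1 phi=-12.50 pt=-12.25 z.a=-0.0059 x.a=0.0025 F=5.5,8.2,-15.2 Mo=[-1.38 -1.33  0.43] g=17.1
```

jog_arm(deltas=[[0,-0.0222,0,0.0403,0,0.001,0.779],[0,-0.0222,0,0.0403,0,0.001,0.779],[0,-0.0222,0,0.0403,0,0.001,0.779]])

```text
time: 28.13
eef_pos: [0.5531, -0.056, 0.2842]
tcp_rot: [-3.136, 0.318, 1.962]
contact_force: [10.4, -10.2, -15.2]
opening: 0.0103
gripper_force: 16.6
```

```bash
python3 rel.py
```

```text
t=28.13 x=-0.1 r=115.1 phi=-18.46 pt=-18.25 z.a=-0.0063 x.a=0.0017 F=5.7,7.9,-18.7 Mo=[-1.22 -1.48  0.63] g=16.6
```

jog_arm(deltas=[[0,-0.0222,0,0.0403,0,0.001,0.779],[0,-0.0222,0,0.0403,0,0.001,0.779],[0,-0.0222,0,0.0403,0,0.001,0.779]])

```text
time: 28.38
eef_pos: [0.5488, -0.0458, 0.2799]
tcp_rot: [-3.135, 0.423, 1.962]
contact_force: [11.9, -9.8, -15.6]
opening: 0.0098
gripper_force: 16.3
```

```bash
python3 rel.py; sed -i 's/(.18,.22)/(None,.14,.16,.18,.20,.22)/' fit2.py; python3 fit2.py
```

```text
t=28.38 x=-0.2 r=115.1 phi=-24.37 pt=-24.24 z.a=-0.0067 x.a=0.0011 F=7.3,6.0,-19.8 Mo=[-0.85 -1.63  0.86] g=16.3
0.13476494367782815 Tc 0.1375990943026016 G 0.2086141053533218 b deg 142.85635117043762 rms 0.15294257939350958 sd [0.18209398 0.13338139 0.06984992]
0.14 Tc 0.16554300330428834 G 0.22914820071117786 b deg 143.7485055818209 rms 0.15304833797619172 sd [0.03154099 0.06080524 0.03366451]
0.16 Tc 0.2722998640692664 G 0.3079433766316627 b deg 146.0580247353432 rms 0.154569980080585 sd [0.03185458 0.06140978 0.03399921]
0.18 Tc 0.3790567249356781 G 0.38703485908779994 b deg 147.42516002751546 rms 0.15781620346312217 sd [0.03252358 0.06269949 0.03471325]
0.2 Tc 0.4858135856370613 G 0.46627188917139795 b deg 148.32801876529368 rms 0.162683802957024 sd [0.03352672 0.06463336 0.03578393]
0.22 Tc 0.5925704464464715 G 0.5455910572659153 b deg 148.9684813681819 rms 0.16903276535974576 sd [0.03483515 0.06715576 0.03718045]
[[-79.79, 1.0, -0.33], [-73.83, 1.0, -0.13], [-67.98, 1.0, -0.0], [-62.13, 1.0, -0.08], [-56.25, 1.0, -0.09], [-49.96, 1.0, 0.28], [-43.91, 1.0, 0.15], [-37.9, 1.0, 0.33], [-31.88, 1.0, -0.0], [-25.9, 1.0, -0.03], [-19.9, 1.0, 0.02], [-13.91, 1.0, 0.05], [-7.88, 1.0, 0.04], [-1.89, 1.0, -0.04], [4.1, 1.0, -0.28], [10.09, 1.0, -0.35], [16.08, 1.0, -0.09], [22.07, 1.0, -0.52], [28.07, 1.0, -0.08], [34.06, 1.0, -0.19], [29.51, -1.0, 0.13], [23.34, -1.0, 0.17], [17.37, -1.0, 0.32], [11.4, -1.0, 0.37], [5.48, -1.0, 0.32], [-0.52, -1.0, 0.58], [-6.49, -1.0, 0.44], [-12.47, -1.0, 0.69], [-18.43, -1.0, 0.66], [-24.36, -1.0, 0.4]]
```

```bash
cat > joint.py <<'E'
import numpy as np,shutil,importlib
from scipy.optimize import least_squares
import sys
shutil.copy("log.csv","log2.csv");S=[]
import fit
for k in(1,2):
    shutil.copy(f"log{k}.csv","log.csv");importlib.reload(fit);S.append((fit.ph,fit.dr,fit.tau(0.),fit.tau(1.)))
shutil.copy("log2.csv","log.csv")
for L in(None,.18,.2,.22):
  def f(v):
    l=L or v[4]; o=[]
    for (ph,dr,t0,t1),b in zip(S,(v[2],v[2]+v[3])): o.append(t0+l*(t1-t0)-(-dr*v[0]+v[1]*np.sin(ph+b)))
    o.append([(v[3]-np.radians(84.2))/np.radians(1.5)*.15,(v[0]-.57)/.03*.15])
    return np.concatenate(o)
  s=least_squares(f,[.57,.47,1.16,1.47,.2],loss="soft_l1",f_scale=.2);J=np.linalg.pinv(s.jac.T@s.jac)*.15**2
  print(L or s.x[4],"Tc,G",s.x[:2].round(3),"b1",np.degrees(s.x[2]).round(1),"b2",np.degrees(s.x[2]+s.x[3]).round(1),"sd",np.degrees(np.sqrt(J[2,2])).round(1),"-> target grasp phi",180-np.degrees(s.x[2]+s.x[3]).round(1))
E
python3 joint.py
```

```text
0.21430446896152192 Tc,G [0.555 0.513] b1 64.4 b2 148.5 sd 3.5 -> target grasp phi 31.5
0.18 Tc,G [0.39  0.407] b1 65.4 b2 149.5 sd 4.3 -> target grasp phi 30.5
0.2 Tc,G [0.493 0.471] b1 64.7 b2 148.8 sd 3.8 -> target grasp phi 31.19999999999999
0.22 Tc,G [0.573 0.527] b1 64.4 b2 148.4 sd 3.4 -> target grasp phi 31.599999999999994
```

jog_arm(deltas=[[0,0.0222,0,-0.0403,0.002,0.005,0.779],[0,0.0222,0,-0.0403,0.002,0.004,0.779],[0,0.0222,0,-0.0403,0,0.003,0.779]])

```text
time: 28.63
eef_pos: [0.5518, -0.0527, 0.283]
tcp_rot: [-3.133, 0.31, 1.965]
contact_force: [-3.0, 1.5, -0.9]
opening: 0.0098
gripper_force: 19.4
```

```bash
python3 rel.py
```

```text
t=28.63 x=-0.1 r=115.2 phi=-20.31 pt=-17.78 z.a=-0.0076 x.a=-0.0019 F=-2.2,-2.7,0.0 Mo=[ 1.26 -0.03  0.16] g=19.4
```

jog_arm(deltas=[[0,0.0222,0,-0.0403,0,0,0.779],[0,0.0222,0,-0.0403,0,0,0.779],[0,0.0222,0,-0.0403,0,0,0.779]])

```text
time: 28.88
eef_pos: [0.5564, -0.0636, 0.2867]
tcp_rot: [-3.135, 0.205, 1.964]
contact_force: [-2.3, 2.6, -1.4]
opening: 0.0099
gripper_force: 18.6
```

```bash
python3 rel.py
```

```text
t=28.88 x=-0.1 r=115.2 phi=-14.15 pt=-11.74 z.a=-0.0069 x.a=-0.0002 F=-1.1,-3.5,-0.6 Mo=[ 1.21 -0.05  0.22] g=18.6
```

jog_arm(deltas=[[0,0.0222,0,-0.0403,0,0,0.779],[0,0.0222,0,-0.0403,0,0,0.779],[0,0.0222,0,-0.0403,0,0,0.779]])

```text
time: 29.13
eef_pos: [0.5609, -0.0745, 0.289]
tcp_rot: [-3.135, 0.1, 1.963]
contact_force: [-2.4, 3.6, 0.6]
opening: 0.0096
gripper_force: 18.6
```

```bash
python3 rel.py
```

```text
t=29.13 x=-0.0 r=115.2 phi=-8.17 pt=-5.72 z.a=-0.0065 x.a=0.0005 F=-0.8,-4.1,1.2 Mo=[ 1.2  -0.03  0.22] g=18.6
```

jog_arm(deltas=[[0,0.0222,0,-0.0403,0,0,0.779],[0,0.0222,0,-0.0403,0,0,0.779],[0,0.0222,0,-0.0403,0,0,0.779]])

```text
time: 29.38
eef_pos: [0.5656, -0.0856, 0.2901]
tcp_rot: [-3.136, -0.005, 1.962]
contact_force: [-3.1, 3.4, 1.7]
opening: 0.0098
gripper_force: 18.5
```

```bash
python3 rel.py
```

```text
t=29.38 x=0.0 r=115.2 phi=-2.12 pt=0.27 z.a=-0.0060 x.a=0.0011 F=-1.6,-4.3,1.9 Mo=[1.02 0.01 0.22] g=18.5
```

jog_arm(deltas=[[0,0.0222,0,-0.0403,0,-0.0004,0.779],[0,0.0222,0,-0.0403,0,-0.0004,0.779],[0,0.0222,0,-0.0403,0,-0.0004,0.779]])

```text
time: 29.63
eef_pos: [0.5703, -0.0967, 0.2899]
tcp_rot: [-3.136, -0.11, 1.962]
contact_force: [-1.8, 4.0, 2.4]
opening: 0.0097
gripper_force: 18.4
```

```bash
python3 rel.py
```

```text
t=29.63 x=0.1 r=115.2 phi=3.86 pt=6.28 z.a=-0.0056 x.a=0.0015 F=-0.1,-4.5,2.1 Mo=[ 1.1  -0.06  0.21] g=18.4
```

jog_arm(deltas=[[0,0.0222,0,-0.0403,0,-0.0004,0.779],[0,0.0222,0,-0.0403,0,-0.0004,0.779],[0,0.0222,0,-0.0403,0,-0.0004,0.779]])

```text
time: 29.88
eef_pos: [0.5749, -0.1078, 0.2885]
tcp_rot: [-3.136, -0.214, 1.962]
contact_force: [-1.9, 4.6, 3.6]
opening: 0.0099
gripper_force: 18.3
```

```bash
python3 rel.py
```

```text
t=29.88 x=0.2 r=115.2 phi=9.87 pt=12.28 z.a=-0.0051 x.a=0.0019 F=-0.0,-5.5,2.7 Mo=[ 1.02 -0.15  0.2 ] g=18.3
```

jog_arm(deltas=[[0,0.0222,0,-0.0403,0,-0.0004,0.779],[0,0.0222,0,-0.0403,0,-0.0004,0.779],[0,0.0222,0,-0.0403,0,-0.0004,0.779]])

```text
time: 30.13
eef_pos: [0.5795, -0.1187, 0.2859]
tcp_rot: [-3.136, -0.319, 1.961]
contact_force: [-2.0, 4.4, 3.7]
opening: 0.0097
gripper_force: 18.2
```

```bash
python3 rel.py
```

```text
t=30.13 x=0.2 r=115.3 phi=15.88 pt=18.28 z.a=-0.0044 x.a=0.0023 F=-0.1,-5.6,2.2 Mo=[ 0.95 -0.2   0.16] g=18.2
```

jog_arm(deltas=[[0,0.0222,0,-0.0403,0,-0.0004,0.779],[0,0.0222,0,-0.0403,0,-0.0004,0.779],[0,0.0222,0,-0.0403,0,-0.0004,0.779]])

```text
time: 30.38
eef_pos: [0.5839, -0.1291, 0.282]
tcp_rot: [-3.137, -0.424, 1.961]
contact_force: [-0.7, 4.4, 3.8]
opening: 0.0094
gripper_force: 18.1
```

```bash
python3 rel.py
```

```text
t=30.38 x=0.3 r=115.3 phi=21.85 pt=24.28 z.a=-0.0039 x.a=0.0024 F=1.0,-5.4,1.9 Mo=[ 0.92 -0.26  0.15] g=18.1
```

jog_arm(deltas=[[0,0.0222,0,-0.0403,0,-0.0004,0.779],[0,0.0222,0,-0.0403,0,-0.0004,0.779],[0,0.0222,0,-0.0403,0,-0.0004,0.779]])

```text
time: 30.63
eef_pos: [0.5881, -0.1392, 0.2769]
tcp_rot: [-3.137, -0.528, 1.96]
contact_force: [-0.2, 4.6, 3.9]
opening: 0.0096
gripper_force: 18.0
```

```bash
python3 rel.py
```

```text
t=30.63 x=0.3 r=115.3 phi=27.86 pt=30.28 z.a=-0.0032 x.a=0.0026 F=1.5,-5.7,1.4 Mo=[ 0.85 -0.35  0.07] g=18.0
```

jog_arm(deltas=[[0,0.0222,0,-0.0403,0,-0.0004,0.779],[0,0.0222,0,-0.0403,0,-0.0004,0.779],[0,0.0222,0,-0.0403,0,-0.0004,0.779]])

```text
time: 30.88
eef_pos: [0.5921, -0.1488, 0.2707]
tcp_rot: [-3.137, -0.633, 1.96]
contact_force: [1.1, 4.4, 3.5]
opening: 0.0096
gripper_force: 17.9
```

```bash
python3 rel.py; tail -1 log.csv | cut -d, -f15-21; python3 joint.py
```

```text
t=30.88 x=0.4 r=115.2 phi=33.86 pt=36.27 z.a=-0.0026 x.a=0.0027 F=2.7,-5.0,0.9 Mo=[ 0.82 -0.42  0.04] g=17.9
0.39604,0.74584,0.09823,1.11829,-0.46247,1.78037,0.89566
0.21271066329577534 Tc,G [0.549 0.508] b1 64.7 b2 148.8 sd 3.3 -> target grasp phi 31.19999999999999
0.18 Tc,G [0.386 0.41 ] b1 64.7 b2 148.8 sd 4.0 -> target grasp phi 31.19999999999999
0.2 Tc,G [0.492 0.473] b1 64.5 b2 148.7 sd 3.5 -> target grasp phi 31.30000000000001
0.22 Tc,G [0.574 0.525] b1 65.0 b2 149.1 sd 3.2 -> target grasp phi 30.900000000000006
```

jog_arm(deltas=[[0,-0.01,0,0.018,0.001,0,0.779],[0,-0.01,0,0.018,0,0,0.779],[0,-0.01,0,0.018,0,0,0.779],[0,0,0,0,0,0,0.779],[0,0,0,0,0,0,0.779],[0,0,0,0,0,0,0.779]])

```text
time: 31.38
eef_pos: [0.5908, -0.1456, 0.2724]
tcp_rot: [-3.136, -0.581, 1.958]
contact_force: [4.0, 2.4, -6.6]
opening: 0.0098
gripper_force: 18.2
```

```bash
python3 avg.py 6
python3 - <<'E'
from rel import *
s=manip.state();R=Rn.from_euler('xyz',s["tcp_rot"]).as_matrix();g=M@(s["eef_pos"]-.019*R[:,2]-c);print("grasp phi",np.degrees(np.arctan2(-g[1],g[2])),np.abs(s["qd"]).max())
E
```

```text
t=31.68 x=0.4 r=114.9 phi=31.97 pt=33.33 z.a=-0.0027 x.a=0.0048 F=6.1,3.4,-6.7 Mo=[-1.48 -1.12 -0.51] g=18.1
mean [ 5.903  0.732 -7.524 -1.449 -1.162 -0.475] sd [0.28  0.297 0.327 0.017 0.023 0.018]
grasp phi 32.16627247035634 0.0017212950783162821
```

jog_arm(deltas=[[0,-0.008,0,0.018,0.003,0.003,0.779],[0,0,0,0,0,0,0.779],[0,0,0,0,0,0,0.779],[0,0,0,0,0,0,0.779],[0,0,0,0,0,0,0.779],[0,0,0,0,0,0,0.779]])

```text
time: 32.18
eef_pos: [0.5902, -0.1442, 0.2735]
tcp_rot: [-3.135, -0.57, 1.957]
contact_force: [4.0, 3.5, -6.9]
opening: 0.0096
gripper_force: 18.2
```

```bash
python3 avg.py 4
python3 - <<'E'
from rel import *
s=manip.state();R=Rn.from_euler('xyz',s["tcp_rot"]).as_matrix();g=M@(s["eef_pos"]-.019*R[:,2]-c);print("grasp phi",np.degrees(np.arctan2(-g[1],g[2])),np.abs(s["qd"]).max())
from bench import grab_frame
import cv2
cv2.imwrite("pics/f.png",np.hstack([cv2.resize(grab_frame(n)[:,:,::-1],(400,300)) for n in("side","top")]))
E
```

```text
t=32.38 x=0.4 r=114.9 phi=31.01 pt=32.64 z.a=-0.0029 x.a=0.0050 F=5.7,2.6,-7.3 Mo=[-1.37 -1.15 -0.44] g=18.2
mean [ 5.784  1.236 -7.722 -1.4   -1.157 -0.421] sd [0.418 0.224 0.219 0.038 0.015 0.014]
grasp phi 31.238544135801305 0.0017897606130762745
```

View pics/f.png

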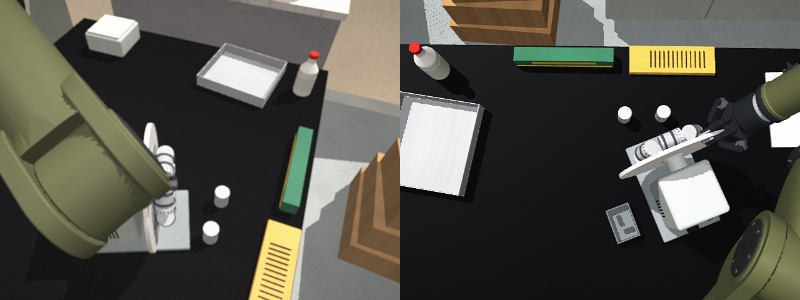

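The wheel is held at about (720,135) in the top view, and the spare jars (625,114) and (663,113) and the clip box (622,222) are where they started. Everything is at rest, so I'll hand in.

```bash
python3 -c "from bench import order;print(order.sign_off())"
```

```text
the job is handed in; nothing more can be done
None
```

The heavy side is at the bottom to within about 3–4° by the force readings; the wheel is at rest with its edge held at about 18 N (peak reading 20.7 N), the spare jars and clip box look unmoved, and the job is handed in.

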